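Put the smear bench's slides, specimen jar and vial back in their holders

TASK

Clear the five things at the front of the bench into their holders. Stack the two slide boxes one on the other between the corner posts of the steel stacker, lined up with it, and lay the flat slide mailer squarely on top of them, so that nothing presses on the thin mailer. Stand the specimen jar in the wide well and the test-strip vial in the narrow well of the two grey blocks, upright and fully down; set each thing down rather than dropping it, and do not knock the jar or the vial over.

Things in the scene. Friction and masses are not known exactly. Their poses are not given: they have to be found in the camera images.
- slide_box_1: First of two: white cardboard slide box, lid closed, 35 (x) x 85 (y) x 32 (z) mm, 0.11 kg, lying loose on the worktop with its 85 mm length roughly along world x; grip it across its 35 mm width. Origin: centre of its underside; own y along the length, z up. The two boxes are the same and may be stacked in either order
- slide_box_2: Second of two: white cardboard slide box, lid closed, 35 (x) x 85 (y) x 32 (z) mm, 0.11 kg, lying loose on the worktop with its 85 mm length roughly along world x; grip it across its 35 mm width. Origin: centre of its underside; own y along the length, z up. The two boxes are the same and may be stacked in either order
- slide_mailer: flat pale plastic slide mailer (a thin flat case for two glass slides), 104 (x) x 44 (y) x 9 (z) mm, 0.03 kg, lying loose and flat on the worktop with its length roughly along world x; grip it across its 44 mm width. Origin: centre of its underside; x along the length
- specimen_jar: short brown specimen jar with a paper label and a ribbed black screw cap, straight-sided, standing loose and upright on the worktop: 48 mm tall, 36 mm in diameter; 0.06 kg. Grip it round the body. Origin: centre of its underside, z up
- strip_vial_1: slim pink screw-capped test-strip vial standing loose and upright on the worktop, 72 mm tall, 22 mm in diameter (cap, the top 16 mm, 23 mm); 0.03 kg. Grip the body. Origin: centre of its underside, z up
- stacker: dark-steel stacker for slide boxes, fixed: a 4 mm base plate 112 (x) x 62 (y) mm with a thin angle post at each corner, tops 50 mm above the worktop. Clear between the posts: 100 (x) x 50 (y) mm, box length along x. Flanges reach 14 mm in from the corners; the middle of each side is open for fingers. Two stacked boxes reach 68 mm above the worktop. Origin: centre of its underside
- wide_block: grey plastic block, 58 (x) x 56 (y) x 24 (z) mm, with one wide round well 46 mm in diameter in the middle of its top, 10 mm deep. Does not move: it sits in a low dark-steel carrier tray, end to end with the other block along x, either one nearer the robot (well centres 59 mm apart). Well floor 17 mm, block top 27 mm above the worktop. Origin: centre of its underside, 3 mm above the worktop
- narrow_block: grey plastic block, 58 (x) x 56 (y) x 24 (z) mm, with one narrow round well 30 mm in diameter in the middle of its top, 19 mm deep. Does not move: it sits in a low dark-steel carrier tray, end to end with the other block along x, either one nearer the robot (well centres 59 mm apart). Well floor 8 mm, block top 27 mm above the worktop. Origin: centre of its underside, 3 mm above the worktop

How it is judged (in metres and radians):
At the end, for the whole second after the job is handed in: Boxes stacked flat between the posts (12 and 13 mm, 0.2 rad), mailer flat on top (15 mm, 0.25 rad), jar on the floor of the wide well and vial on that of the narrow well (10 mm aside, 6 mm up, 0.2 rad), all at rest (((x of slide_box_1 in the frame of stacker between -0.012 and 0.012 m and y of slide_box_1 in the frame of stacker between -0.012 and 0.012 m and z of slide_box_1 in the frame of stacker between -0.001 and 0.009 m and x of slide_box_2 in the frame of stacker between -0.013 and 0.013 m and y of slide_box_2 in the frame of stacker between -0.013 and 0.013 m and z of slide_box_2 in the frame of stacker between 0.03 and 0.043 m) or (x of slide_box_2 in the frame of stacker between -0.012 and 0.012 m and y of slide_box_2 in the frame of stacker between -0.012 and 0.012 m and z of slide_box_2 in the frame of stacker between -0.001 and 0.009 m and x of slide_box_1 in the frame of stacker between -0.013 and 0.013 m and y of slide_box_1 in the frame of stacker between -0.013 and 0.013 m and z of slide_box_1 in the frame of stacker between 0.03 and 0.043 m)) and angle between the y axis of each of slide_box_1, slide_box_2 and the x axis of stacker, either way round below 0.2 rad and angle between each of slide_box_1, slide_box_2, slide_mailer's own z axis and vertical below 0.1 rad and x of slide_mailer in the frame of stacker between -0.015 and 0.015 m and y of slide_mailer in the frame of stacker between -0.015 and 0.015 m and z of slide_mailer in the frame of stacker between 0.062 and 0.076 m and angle between the x axis of slide_mailer and the x axis of stacker, either way round below 0.25 rad and x of specimen_jar in the frame of wide_block between -0.01 and 0.01 m and y of specimen_jar in the frame of wide_block between -0.01 and 0.01 m and z of specimen_jar in the frame of wide_block between 0.009 and 0.02 m and x of strip_vial_1 in the frame of narrow_block between -0.01 and 0.01 m and y of strip_vial_1 in the frame of narrow_block between -0.01 and 0.01 m and z of strip_vial_1 in the frame of narrow_block between 0 and 0.011 m and angle between each of specimen_jar, strip_vial_1's own z axis and vertical below 0.2 rad and linear speed of each of slide_box_1, slide_box_2, slide_mailer, specimen_jar, strip_vial_1 below 0.02 m/s); the robot touches nothing.
It fails at once if a slide box, the mailer, the jar or the vial is dropped: it falls free of the fingers faster than 0.8 m/s (a fall of more than about 3 cm) ((linear speed of slide_box_1 above 0.8 m/s and contact force between slide_box_1 and the fingers below 0.05 N) or (linear speed of slide_box_2 above 0.8 m/s and contact force between slide_box_2 and the fingers below 0.05 N) or (linear speed of slide_mailer above 0.8 m/s and contact force between slide_mailer and the fingers below 0.05 N) or (linear speed of specimen_jar above 0.8 m/s and contact force between specimen_jar and the fingers below 0.05 N) or (linear speed of strip_vial_1 above 0.8 m/s and contact force between strip_vial_1 and the fingers below 0.05 N)).
It fails at once if the specimen jar or the vial is knocked over (tilted more than 0.8 rad) (angle between any of specimen_jar, strip_vial_1's own z axis and vertical above 0.8 rad).
It also fails if it takes over 120 s, if anything falls off the work surface, if the arm or the gripper's body presses on something with over 40 N, if the wrist force passes 120 N, or if a joint passes its speed limit or range.

ROBOT

A 6-joint arm with a two-finger parallel gripper is mounted at the origin on a cart in front of the work surface, level with it; the furniture and walls round the work are solid. World frame = base frame: x ahead of the robot, y to its left, z up, the work surface at z = 0. Lengths are in mm, angles in rad, forces in N, time in s.
With the tool pointing down it reaches from about 325 to 775 mm from the base axis. Payload 5.5 kg.
Tool frame: the origin (TCP) lies on the centre line of the jaws, within the pads' length; the fingertips stand tips_ahead ahead of it and the grasp point (between the pads) lies 8 mm behind it (tips_ahead is the distance from the TCP to the fingertips, in mm); z points along the fingers, y is the direction in which the jaws open and shut (so a half turn about z gives the same grasp; the last joint's range is limited). The gripper opens to 85 mm and grips with 20 to 120 N. Pads are 22 mm wide; open, the fingers measure 114 mm over their backs; the gripper's body (76 mm by 85 mm) begins 54 mm behind the grasp point. The pads swing forward as they close: fully open they stand 13 mm farther back than shut.
Start: joints at [-1.394, 0.091, 1.231, -0, 1.82, -0.057], TCP at [139.004, -583.69, 242.275] pointing down, gripper open.
Joint ranges: [-2.87, 2.87], [-0.86, 2.18], [0.17, 2.46], [-1.51, 4.65], [0.06, 2.69], [-2.65, 2.65]. Speed limits (rad/s): [2.57, 2.57, 3.01, 3.14, 3.14, 3.14].

INTERFACE

Orientations are given as a unit quaternion [w, x, y, z].
In Python, from cell import * gives the robot as it stands.
- The arm moves only by the tool drive_tool, never from a script. Its argument "increments" is a list that holds one entry, the list of rows, each a list of 7 numbers: the shift along the world's x, y, z each as a share of 0.02 m, from -1 to 1, then the turn, a rotation vector about the world's x, y, z each as a share of 0.12 rad, from -1 to 1, then the closure, from 0 (fully open) to 1 (shut). In form: [[[x, y, z, wx, wy, wz, jaw], ...]]. A call has 1 to 5 rows; each row shifts and turns the pose as measured when the row begins; what a row does not reach is not made up. A row lasts 1/12 s, in which the tool goes at most 41.7 mm and 7.16 degrees, less where a joint would pass 70% of its speed; a pose out of reach is approached as far as the arm can. A call with a number of a shift or a turn outside -1 to 1 is refused whole. A call with a gripper value outside its range is refused whole. The fingers move at their own pace and stop on an object; the grip force is fixed at half the most. Time passes only in rows, so rows that do not move let the fingers close. It gives the time, the measured TCP pose, the force and the opening at its end, in the units of the state.
- read_state(): the state, without advancing time (a new reading comes with each control period).
- grab_frame(name): name is "scene" or "top"; returns a dict with "image" (400x640x3 uint8, red, green, blue), "mtx" (3x3 intrinsics, pixels), "origin" and "orientation" of the camera in the world. Camera axes: x right, y up, looking along -z (the intrinsics and any distortion apply to the point x, -y, -z); pixel columns grow to the right and rows downward; lengths in mm; the calibration is good to about 2 mm. A picture is of the moment at which its call begins. There is no depth.
- close_job(): hands the job in, once; it reports no verdict.
Trained networks look in the newest picture that a camera, given by its name, has taken for a name from the list of things; names that differ only in an ending like _2 or _b are one class to them, and where a whole thing is asked for, a point or a joint stands for the part that bears it (a point fixed in the world has none). Each returns a list of dicts, best first, with "score" (0 to 1); they miss things now and then, are a little off and sometimes report something else, mostly with a low value. They report only what shows in the picture. A call takes as long as a camera call.
- search_frame(camera, query): "extent" ([left, top, right, bottom] in pixels, round what is visible of it).
The state is a dict: "time": time; "joint_pos": joint angles; "joint_vel": joint speeds; "joint_efforts": joint torques, N m; "tcp_pos": TCP position; "ee_rot": TCP orientation; "wrist_force": force on the tool from outside, world axes, zero at the start; "wrist_torque": the same for the moment, N m; "grip_width": finger opening in mm.
Only numpy, scipy, OpenCV 4.12 (cv2) and the standard library are available. Lean on these libraries where they do the work, as an engineer would, in place of code of your own. Each camera call takes 0.05 s, during which the arm holds its last target.

## Working session

There is one attempt and no reset: what is moved stays moved. The work goes in short steps, Python scripts to look and compute and a tool call to move; the robot and the scene stay as the last step left them, time stands still between calls to the robot, and variables do not carry over. Pictures are saved under pics/ and viewed, and the job is handed in when it is done.

Besides the shell and the picture viewer there is one more tool, called after "Request:" as name(argument=value, ...), one argument or row to a line, values as JSON. drive_tool: Moves the arm, as the interface text tells. Shift numbers are shares of 0.02 m and turn numbers shares of 0.12 rad, none past 1 either way. Its arguments: {"type":"object","properties":{"increments":{"type":"array"}},"required":["increments"]}

```bash
ls; mkdir -p pics
python3 - <<'E'
from cell import *
import cv2
s=read_state();print(s)
for n in("scene","top"):
    f=grab_frame(n);cv2.imwrite(f"pics/{n}0.png",f["image"][:,:,::-1]);print(n,f["mtx"],f["origin"],f["orientation"],[k for k in f])
    for q in ["slide_box_1","slide_mailer","specimen_jar","strip_vial_1","stacker","wide_block","narrow_block"]:
        print(q,[( [round(x) for x in d["extent"]],round(d["score"],2)) for d in search_frame(n,q)])
E
```

```text
pics
{'time': 0.0, 'joint_pos': array([-1.39367850e+00,  9.18830427e-02,  1.23190452e+00, -1.59592535e-05,
        1.81979078e+00, -5.66693167e-02]), 'joint_vel': array([ 0.00089479,  0.0007661 , -0.00100192, -0.00139261, -0.00056829,
       -0.00039436]), 'joint_efforts': array([ 2.41927097e-05, -4.58742607e+01, -4.18025887e+01, -1.11985923e-04,
        1.15723096e-02, -1.90735057e-05]), 'tcp_pos': array([ 138.96295061, -583.41663571,  241.12583936]), 'ee_rot': array([-9.90583060e-04,  9.93175461e-01,  1.16625542e-01, -6.74788942e-05]), 'wrist_force': array([-0.29305936, -0.30679426, -0.01077504]), 'wrist_torque': array([-0.01132889, -0.03919514,  0.049507  ]), 'grip_width': 85.26644965642096}
scene [[515.62234673   0.         318.06878309]
 [  0.         515.62234673 207.04555513]
 [  0.           0.           1.        ]] [-14.63874893 595.05189068 678.49687804] [-0.3063659  -0.15263154  0.42049146  0.8402562 ] ['image', 'mtx', 'origin', 'orientation']
slide_box_1 [([272, 262, 316, 304], 0.62), ([358, 202, 401, 235], 0.58)]
slide_mailer [([333, 223, 380, 260], 0.83)]
specimen_jar 
[... 183 characters left out ...]
98, 234], 0.73), ([227, 234, 256, 261], 0.64), ([322, 234, 333, 268], 0.49)]
top [[429.18188662   0.         317.57454866]
 [  0.         429.18188662 199.87583711]
 [  0.           0.           1.        ]] [406.39338236 -38.66726416 901.7044799 ] [-0.69953537 -0.03340099  0.050821    0.71200553] ['image', 'mtx', 'origin', 'orientation']
slide_box_1 [([347, 212, 366, 254], 0.85), ([218, 212, 248, 257], 0.64)]
slide_mailer [([304, 211, 325, 260], 0.88)]
specimen_jar [([384, 228, 402, 245], 0.79)]
strip_vial_1 [([266, 231, 280, 244], 0.67)]
stacker [([357, 136, 390, 193], 0.67)]
wide_block [([211, 172, 246, 202], 0.64), ([219, 210, 244, 258], 0.61)]
narrow_block [([216, 142, 249, 172], 0.93)]
```

Run:
```python
import cv2
a=cv2.imread("pics/top0.png");cv2.imwrite("pics/topc.png",cv2.resize(a[125:275,200:420],(792,540),interpolation=cv2.INTER_CUBIC))
a=cv2.imread("pics/scene0.png");cv2.imwrite("pics/scenec.png",cv2.resize(a[130:320,210:430],None,fx=3.1,fy=3.1,interpolation=cv2.INTER_CUBIC))
```

```text
(no output)
```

View pics/top0.png

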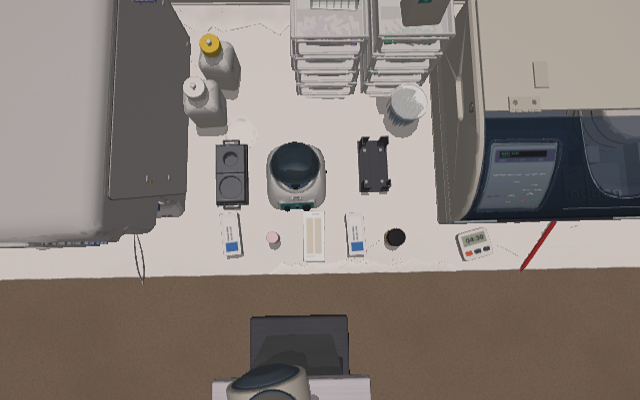

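View pics/topc.png

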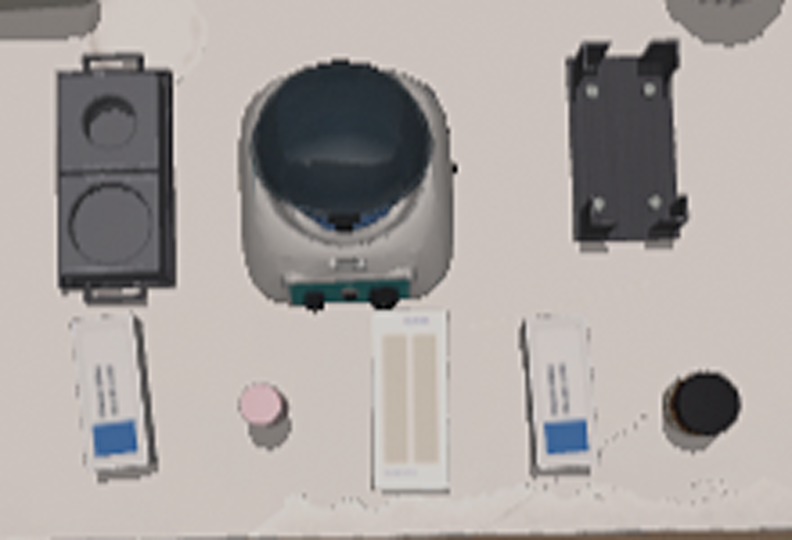

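View pics/scenec.png

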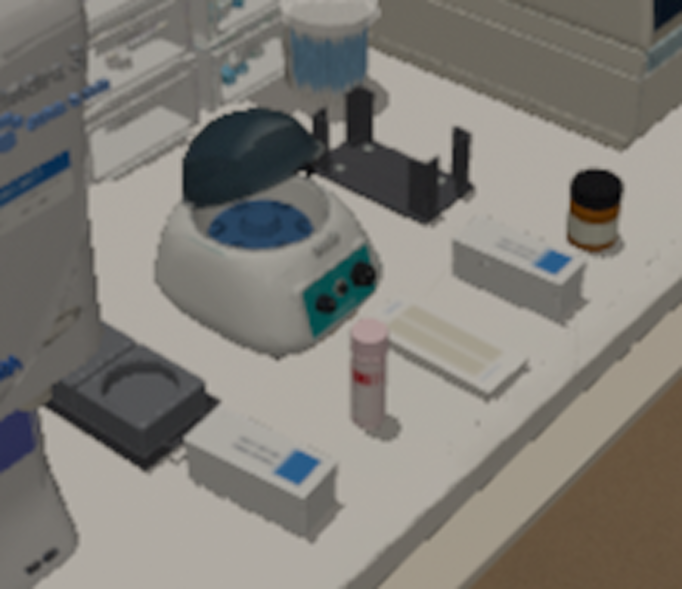

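```bash
cat > h.py <<'E'
import numpy as np, cv2
from scipy.spatial.transform import Rotation as R
from cell import *
def cam(f):
    q=np.array(f["orientation"]);return np.array(f["mtx"]),np.array(f["origin"]),R.from_quat([q[1],q[2],q[3],q[0]]).as_matrix()
def proj(f,P):
    K,o,M=cam(f);p=(np.atleast_2d(P)-o)@M
    p=p*[1,-1,-1];p=p@K.T;return p[:,:2]/p[:,2:]
def unproj(f,uv,z):
    K,o,M=cam(f);uv=np.atleast_2d(uv).astype(float)
    d=np.c_[uv,np.ones(len(uv))]@np.linalg.inv(K).T*[1,-1,-1]@M.T
    return o+d*((z-o[2])/d[:,2])[:,None]
def box(x,y,z,yaw,lx,ly,lz):
    c=np.array([[sx*lx/2,sy*ly/2,sz*lz] for sz in(0,1) for sx,sy in((-1,-1),(1,-1),(1,1),(-1,1))])
    return c@R.from_euler('z',yaw).as_matrix().T+[x,y,z]
def drawbox(img,f,P,c,off,s):
    p=[tuple(int(v) for v in (q-off+.5)*s) for q in proj(f,P)]
    for i in range(4):
        cv2.line(img,p[i],p[(i+1)%4],c,1);cv2.line(img,p[4+i],p[4+(i+1)%4],c,1);cv2.line(img,p[i],p[i+4],c,1)
def drawcirc(img,f,x,y,z,r,c,off,s):
    t=np.linspace(0,2*np.pi,40);P=np.c_[x+r*np.cos(t),y+r*np.sin(t),0*t+z]
    cv2.polylines(img,[((proj(f,P)-off+.5)*s).astype(int)],True,c,1)
E
python3 - <<'E'
from h import *
f=grab_frame("top")
c=lambda u,v:np.array([u,v])/3.6+[200-.14,125-.14]
def p(n,u,v,z): print(n,unproj(f,c(u,v),z)[0].round(1))
p("boxL",111,395,32);p("boxR",562,393,32);p("mailer",411,399,9);p("jar",706,403,48);p("vial",263,404,72)
p("narrow",110,120,27);p("wide",112,222,27)
p("stk",624,148,4)
E
```

```text
boxL [442.9 115.1  32. ]
boxR [ 439.4 -137.6   32. ]
mailer [438.4 -52.9   9. ]
jar [ 431.8 -215.5   48. ]
vial [434.9  27.2  72. ]
narrow [600.7 117.3  27. ]
wide [541.4 115.9  27. ]
stk [ 584.6 -182.     4. ]
```

```bash
cat > ov.py <<'E'
from h import *
def ov(tag,M,crops={"top":((205,128),(205,135),3.8),"scene":((215,150),(200,160),3.9)}):
    for n,(off,wh,s) in crops.items():
        f=grab_frame(n);im=f["image"][off[1]:off[1]+wh[1],off[0]:off[0]+wh[0],::-1]
        im=cv2.resize(np.ascontiguousarray(im),None,fx=s,fy=s,interpolation=cv2.INTER_CUBIC);off=np.array(off)
        for k,v in M.items():
            if v[0]=='b': drawbox(im,f,box(*v[1:]),(0,0,255),off,s)
            else:
                x,y,z0,z1,r=v[1:]
                for z in(z0,z1): drawcirc(im,f,x,y,z,r,(0,200,0),off,s)
        cv2.imwrite(f"pics/{n}_{tag}.png",im)
E
cat > m.py <<'E'
from ov import *;import sys
M=dict(b1=('b',443,115,0,.08,85,35,32),b2=('b',439.4,-137.6,0,.06,85,35,32),m=('b',438.4,-52.9,0,0,104,44,9),
j=('c',432,-215.5,0,48,18),v=('c',435,27.2,0,72,11),nw=('c',600.7,117.3,8,27,15),ww=('c',541.4,116,17,27,23),
st=('b',584,-182,0,0,112,62,4),st2=('b',584,-182,0,0,112,62,50))
ov(sys.argv[1],M)
E
python3 m.py a
```

```text
(no output)
```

View pics/top_a.png

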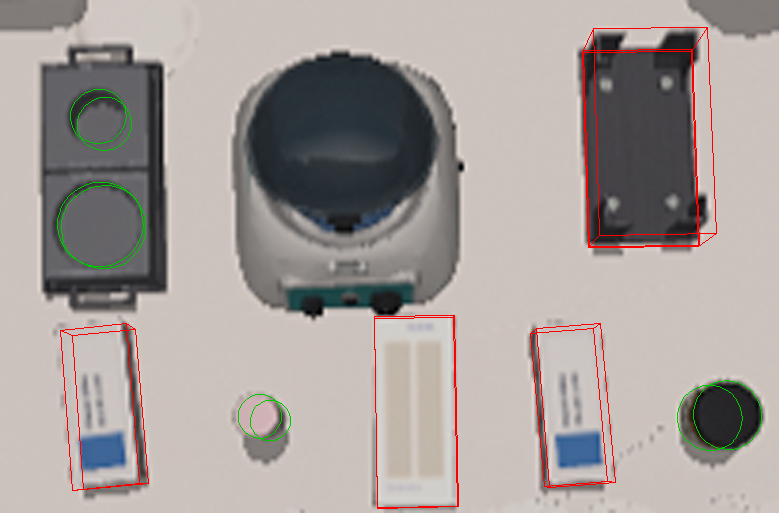

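View pics/scene_a.png

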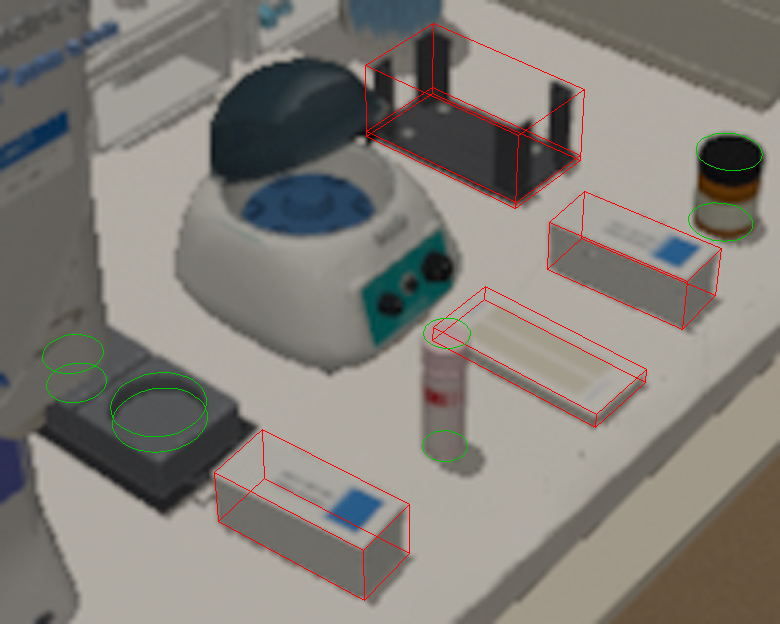

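```bash
sed -i "s/v=('c',435,27.2,0,72,11)/v=('c',432,28,0,72,11.2)/;s/j=('c',432,-215.5/j=('c',431,-214.5/" m.py
cat > m2.py <<'E'
from ov import *
exec(open('m.py').read().split('M=dict')[1].join(['M=dict','']).split('ov(sys')[0])
for t,k,c in (("v",["v"],{"top":((258,222),(30,30),14),"scene":((310,225),(40,55),10)}),("j",["j"],{"top":((378,222),(32,30),14),"scene":((380,175),(40,50),10)})):
    ov(t,{a:M[a] for a in k},c)
for n in("top","scene"):
    a=cv2.imread(f"pics/{n}_v.png");b=cv2.imread(f"pics/{n}_j.png");h=max(len(a),len(b))
    P=lambda x:cv2.copyMakeBorder(x,0,h-len(x),0,0,0)
    o=np.hstack([P(a),P(b)]);cv2.imwrite(f"pics/{n}_vj.png",cv2.resize(o,None,fx=min(1,790/o.shape[1],590/o.shape[0]),fy=min(1,790/o.shape[1],590/o.shape[0])))
E
python3 m2.py
```

```text
(no output)
```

View pics/top_vj.png

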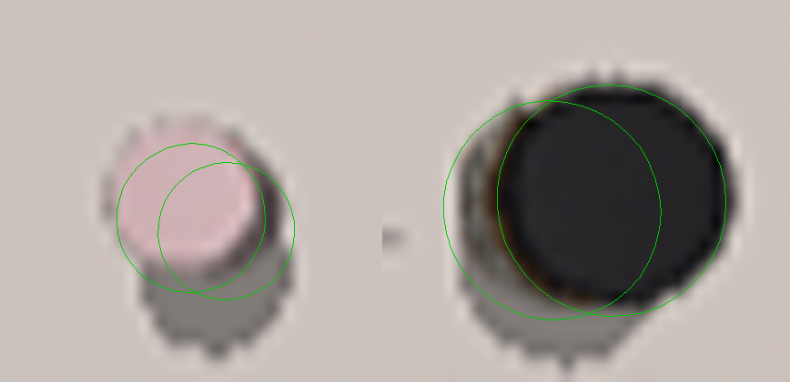

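View pics/scene_vj.png

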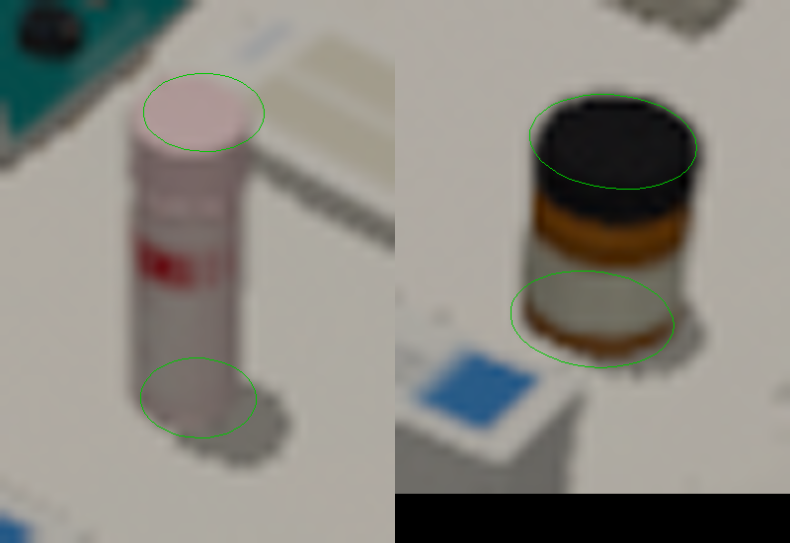

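Run:
```python
import cell
for k in dir(cell):
    v=getattr(cell,k)
    if not k.startswith('__'): print(k,type(v).__name__, v if isinstance(v,(int,float,str,list,tuple,dict)) else '')
```

```text
IKError type 
close_job function 
grab_frame function 
read_state function 
search_frame function 
tips_ahead float 11.0
```

Request:
drive_tool(
  increments=[
    [[0.5,0,0,0,0,-1,0.35],[0.5,0.5,0,0,0,-0.95,0.35],[1,0.8,0,0,0,0,0.35],[1,1,0,0,0,0,0.35],[1,1,0,0,0,0,0.35]],
  ],
)

```text
time: 1.57
tcp_pos: [216.8, -518.6, 240.6]
ee_rot: [-0.0, 1.0, -0.01, -0.001]
wrist_force: [1.0, 0.3, 0.3]
grip_width: 55.4
```

Request:
drive_tool(
  increments=[
    [[0.7,1,0,0,0,0.15,0.35],[0.7,1,0,0,0,0,0.35],[0.7,1,0,0,0,0,0.35],[0.7,1,0,0,0,0,0.35],[0.7,1,0,0,0,0,0.35]],
  ],
)

```text
time: 1.98
tcp_pos: [290.5, -413.3, 240.2]
ee_rot: [-0.0, 1.0, -0.001, -0.001]
wrist_force: [0.4, 0.7, 1.1]
grip_width: 55.7
```

Request:
drive_tool(
  increments=[
    [[0.7,1,-0.5,0,0,0,0.35],[0.7,1,-0.5,0,0,0,0.35],[0.7,1,-0.5,0,0,0,0.35],[0.7,1,-0.5,0,0,0,0.35],[0.7,1,-0.5,0,0,0,0.35]],
  ],
)

```text
time: 2.4
tcp_pos: [363.9, -308.8, 192.7]
ee_rot: [0.003, 1.0, -0.001, 0.002]
wrist_force: [-0.0, 0.7, 0.4]
grip_width: 55.2
```

Request:
drive_tool(
  increments=[
    [[0.7,1,-0.7,0,0,0,0.35],[0.7,1,-0.7,0,0,0,0.35],[0.7,1,-0.7,0,0,0,0.35],[0.7,1,-0.7,0,0,0,0.35],[0,0.5,0,0,0,0,0.35]],
  ],
)

```text
time: 2.82
tcp_pos: [423.0, -211.9, 133.3]
ee_rot: [0.003, 1.0, -0.0, 0.002]
wrist_force: [-0.3, 0.6, -0.5]
grip_width: 55.4
```

Request:
drive_tool(
  increments=[
    [[0.42,-0.15,-1,0,0,0,0.35],[0,0,-1,0,0,0,0.35],[0,0,-1,0,0,0,0.35],[0,0,-1,0,0,0,0.35],[0,0,0,0,0,0,0.35]],
  ],
)

```text
time: 3.23
tcp_pos: [432.2, -213.0, 54.7]
ee_rot: [0.005, 1.0, 0.003, 0.004]
wrist_force: [-1.0, 0.9, -1.7]
grip_width: 55.3
```

Request:
drive_tool(
  increments=[
    [[0,-0.1,-0.7,0,0,0,0.35],[0,0,-0.7,0,0,0,0.35],[0,0,0,0,0,0,0.35],[0,0,0,0,0,0,0.45],[0,0,0,0,0,0,0.5]],
  ],
)

```text
time: 3.65
tcp_pos: [432.7, -217.6, 32.7]
ee_rot: [0.007, 1.0, 0.002, 0.006]
wrist_force: [0.3, -1.0, -0.9]
grip_width: 42.4
```

Request:
drive_tool(
  increments=[
    [[0,0,0,0,0,0,0.55],[0,0,0,0,0,0,0.6],[0,0,0,0,0,0,0.65],[0,0,0,0,0,0,0.7],[0,0,0,0,0,0,0.7]],
  ],
)

```text
time: 4.07
tcp_pos: [434.6, -219.0, 37.9]
ee_rot: [0.008, 1.0, 0.002, 0.009]
wrist_force: [0.4, -0.8, -0.5]
grip_width: 33.9
```

Run:
```python
from h import *
f=grab_frame("scene");cv2.imwrite("pics/s1.png",cv2.resize(f["image"][110:270,320:480,::-1],None,fx=3.6,fy=3.6,interpolation=cv2.INTER_CUBIC))
s=read_state();print(s["tcp_pos"],s["ee_rot"],s["joint_pos"],s["joint_vel"],s["grip_width"])
```

```text
[ 434.58708766 -218.99556229   37.85180867] [0.00833403 0.99991955 0.00234703 0.00927003] [-0.53339289 -0.18186397  1.86005389 -0.0049107   1.43895238  1.03329507] [ 0.00104943  0.00230925  0.00390766  0.00022477 -0.00184746 -0.00078267] 34.24431615087484
```

View pics/s1.png

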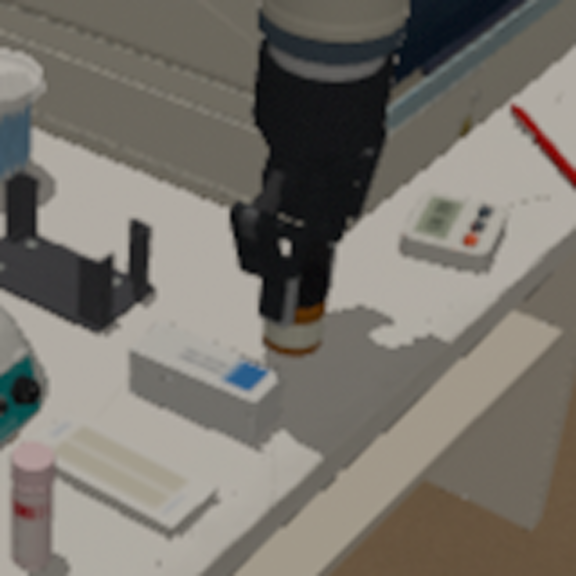

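Request:
drive_tool(
  increments=[
    [[0,0,0,0,0,0,0.75]],
  ],
)

```text
time: 4.2
tcp_pos: [434.6, -219.0, 37.9]
ee_rot: [0.008, 1.0, 0.002, 0.009]
wrist_force: [-0.4, -0.2, -0.9]
grip_width: 34.5
```

Request:
drive_tool(
  increments=[
    [[0,0,0,0,0,0,0.75]],
  ],
)

```text
time: 4.28
tcp_pos: [434.6, -218.9, 37.8]
ee_rot: [0.008, 1.0, 0.002, 0.009]
wrist_force: [0.3, 0.1, -1.7]
grip_width: 34.2
```

Request:
drive_tool(
  increments=[
    [[0,0,0,0,0,0,0.75]],
  ],
)

```text
time: 4.37
tcp_pos: [434.5, -218.9, 37.7]
ee_rot: [0.008, 1.0, 0.002, 0.009]
wrist_force: [-0.6, 0.1, -0.1]
grip_width: 34.5
```

```bash
cat > jarv.py <<'E'
from ov import *;import sys
s=read_state();t=s["tcp_pos"];print(t)
h=float(sys.argv[1]);
ov("jj",{"a":('c',t[0],t[1],t[2]-h,t[2]-h+48,18),"t":('c',t[0],t[1],t[2]-11,t[2]-11,3)},{"scene":((int(sys.argv[2]),int(sys.argv[3])),(70,60),10)})
E
python3 jarv.py 32 365 160
```

```text
[ 434.49604299 -218.86339349   37.72634027]
```

View pics/scene_jj.png

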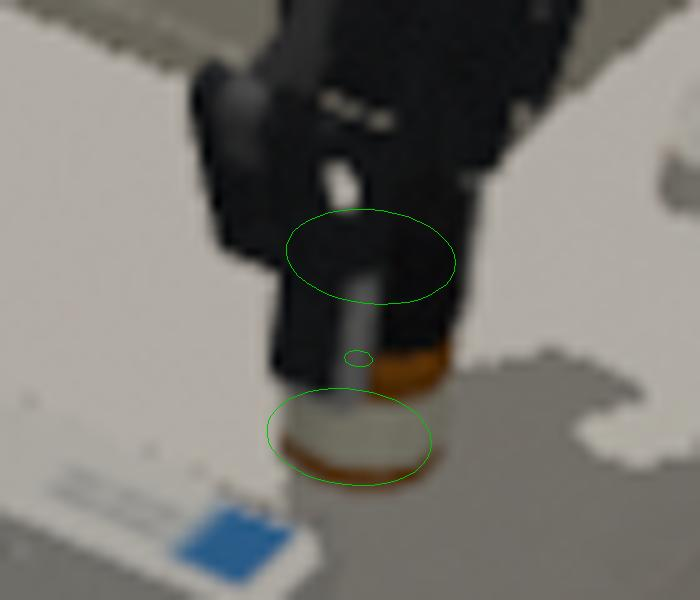

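Run:
```python
from h import *
f=grab_frame("scene");cv2.imwrite("pics/s2.png",f["image"][:,:,::-1])
f=grab_frame("top")
for z in(0,150,300,400):print(z,unproj(f,[[187,214],[187,140],[188,20],[135,235],[273,175],[325,175]],z).round(0)[:,:2].tolist())
```

```text
0 [[489.0, 212.0], [648.0, 215.0], [920.0, 217.0], [447.0, 318.0], [569.0, 32.0], [567.0, -79.0]]
150 [[475.0, 170.0], [607.0, 173.0], [834.0, 175.0], [440.0, 259.0], [542.0, 20.0], [541.0, -72.0]]
300 [[461.0, 129.0], [567.0, 130.0], [749.0, 132.0], [433.0, 200.0], [515.0, 8.0], [514.0, -65.0]]
400 [[452.0, 101.0], [541.0, 102.0], [692.0, 104.0], [429.0, 160.0], [497.0, 1.0], [496.0, -61.0]]
```

View pics/s2.png

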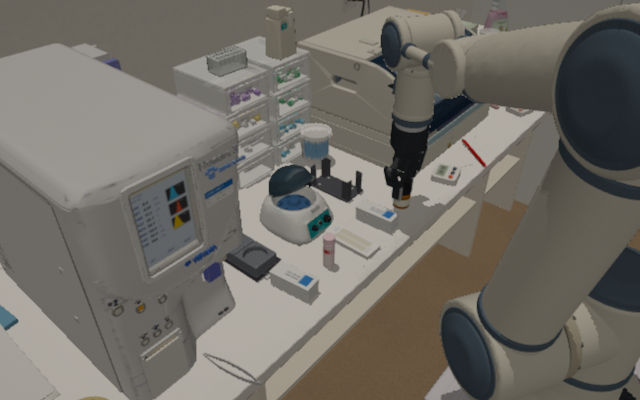

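Run:
```python
from h import *
f=grab_frame("scene")
print(unproj(f,[[232,305],[165,391],[240,240]],0).round(0))
t=grab_frame("top")
# front-face vertical: top corner right near (237,140) scene; find z where scene & top (187,?) agree
for z in(200,250,300,350,400):print(z,unproj(f,[[237,135]],z).round(0)[0],unproj(t,[[187,200]],z)[0].round(0), unproj(f,[[300,170]],z-200).round(0)[0])
```

```text
[[498. 217.   0.]
 [448. 397.   0.]
 [616.  88.   0.]]
200 [660.  30. 200.] [494. 157. 200.] [ 697. -185.    0.]
250 [590.  89. 250.] [487. 143. 250.] [ 644. -128.   50.]
300 [519. 148. 300.] [481. 129. 300.] [592. -70. 100.]
350 [449. 207. 350.] [475. 115. 350.] [540. -13. 150.]
400 [378. 266. 400.] [469. 101. 400.] [487.  45. 200.]
```

Request:
drive_tool(
  increments=[
    [[0,0,1,0.13,0.15,-0.04,0.75],[0,0,1,0,0,0,0.75],[0,0.3,1,0,0,0,0.75],[0,0.6,1,0,0,0,0.75],[0,1,0.8,0,0,0,0.75]],
  ],
)

```text
time: 5.03
tcp_pos: [430.6, -180.5, 130.9]
ee_rot: [-0.002, 1.0, -0.002, -0.006]
wrist_force: [0.9, -0.1, -0.2]
grip_width: 34.5
```

Request:
drive_tool(
  increments=[
    [[0,1,0,0,0,0,0.75],[0,1,0,0,0,0,0.75],[0,1,0,0,0,0,0.75],[0,1,0,0,0,0,0.75],[0,1,0,0,0,0,0.75]],
  ],
)

```text
time: 5.45
tcp_pos: [432.5, -78.2, 137.7]
ee_rot: [-0.0, 1.0, -0.004, -0.001]
wrist_force: [0.3, -0.3, -0.9]
grip_width: 34.3
```

Request:
drive_tool(
  increments=[
    [[0,1,0,0,0,0,0.75],[0,1,0,0,0,0,0.75],[0,1,0,0,0,0,0.75],[0,1,0,0,0,0,0.75],[0,1,0,0,0,0,0.75]],
  ],
)

```text
time: 5.87
tcp_pos: [431.9, 26.7, 138.3]
ee_rot: [-0.0, 1.0, -0.004, 0.0]
wrist_force: [-0.7, 0.5, -0.0]
grip_width: 34.1
```

Request:
drive_tool(
  increments=[
    [[0,1,0,0,0,0,0.75],[0.2,1,0,0,0,0,0.75],[0.6,1,0,0,0,0,0.75],[0.8,1,0,0,0,0,0.75],[1,0.4,0,0,0,0,0.75]],
  ],
)

```text
time: 6.28
tcp_pos: [482.7, 121.5, 139.4]
ee_rot: [-0.001, 1.0, -0.003, 0.001]
wrist_force: [0.5, -0.2, -0.6]
grip_width: 34.1
```

Request:
drive_tool(
  increments=[
    [[1,0,0,0,0,0.06,0.75],[1,0,-0.5,0,0,0,0.75],[0.6,0,-0.7,0,0,0,0.75],[0,0,-0.5,0,0,0,0.75],[0,0,0,0,0,0,0.75]],
  ],
)

```text
time: 6.7
tcp_pos: [539.5, 125.4, 104.1]
ee_rot: [-0.001, 1.0, 0.004, 0.002]
wrist_force: [0.1, -0.5, -1.2]
grip_width: 34.5
```

Request:
drive_tool(
  increments=[
    [[0.1,-0.47,0,0,0,0,0.75],[0,0,-0.6,0,0,0,0.75],[0,0,-0.6,0,0,0,0.75],[0,0,0,0,0,0,0.75]],
  ],
)

```text
time: 7.03
tcp_pos: [540.1, 114.5, 79.1]
ee_rot: [-0.001, 1.0, 0.003, 0.002]
wrist_force: [-1.2, 0.2, -1.4]
grip_width: 34.5
```

```bash
python3 jarv.py 32 215 210;  python3 - <<'E'
from ov import *
s=read_state();t=s["tcp_pos"];print(t,s["ee_rot"])
ov("k",{"a":('c',t[0],t[1],t[2]-32,t[2]-32+48,18),"w":('c',541.4,116,27,27,23)},{"scene":((215,190),(70,80),7.4),"top":((200,150),(70,70),8)})
E
```

```text
[540.14381153 114.54200902  79.06413625]
[540.41462396 114.66284491  80.15330356] [-0.00126876  0.99998913  0.00341839  0.00290552]
```

View pics/scene_k.png

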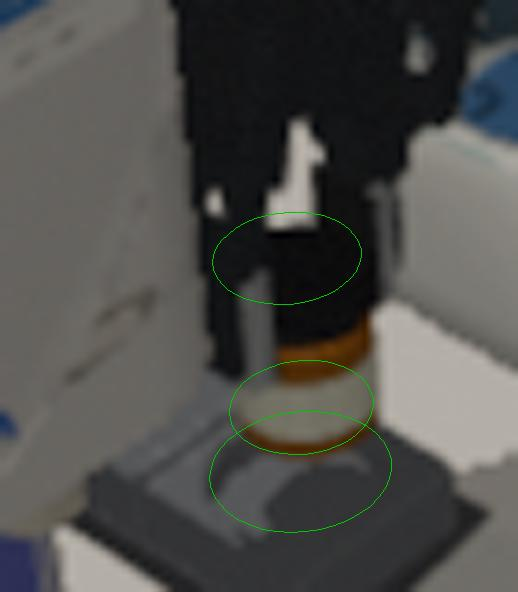

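View pics/top_k.png

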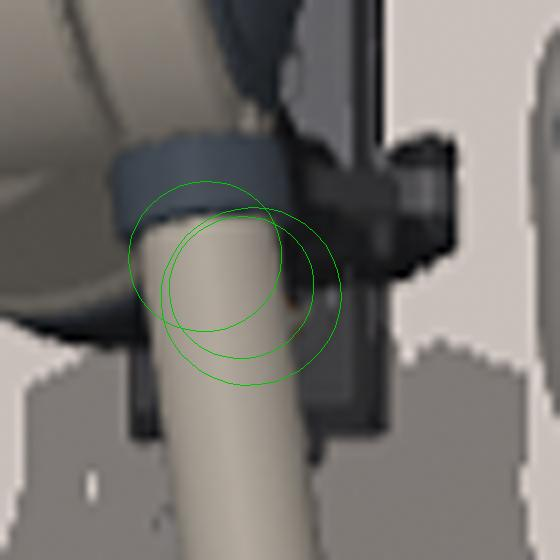

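Request:
drive_tool(
  increments=[
    [[0.18,0.12,0,0,0,0,0.75],[0,0,-0.5,0,0,0,0.75],[0,0,0,0,0,0,0.75]],
  ],
)

```text
time: 7.43
tcp_pos: [546.3, 118.1, 73.5]
ee_rot: [-0.002, 1.0, 0.004, 0.006]
wrist_force: [0.2, -0.3, -1.6]
grip_width: 34.1
```

Run:
```python
from ov import *
s=read_state();t=s["tcp_pos"];print(t,s["ee_rot"])
ov("k",{"w":('c',541.4,116,27,27,23)},{"scene":((215,190),(70,80),7.4)})
```

```text
[546.26452039 118.13481748  73.4936023 ] [-0.0019187   0.99997157  0.00374703  0.00625563]
```

View pics/scene_k.png

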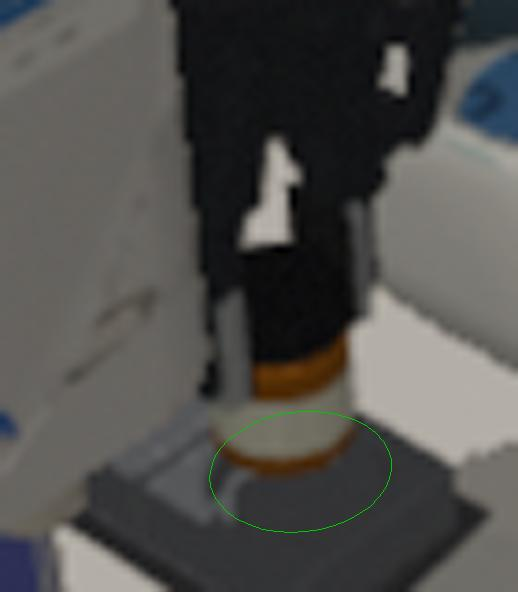

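Request:
drive_tool(
  increments=[
    [[-0.1,-0.05,-0.4,0,0,0,0.75],[0,0,0,0,0,0,0.75]],
  ],
)

```text
time: 7.65
tcp_pos: [545.0, 117.4, 66.5]
ee_rot: [-0.002, 1.0, 0.004, 0.007]
wrist_force: [0.1, 0.3, -1.8]
grip_width: 34.4
```

Request:
drive_tool(
  increments=[
    [[-0.1,-0.05,-0.5,0,0.1,0,0.75],[0,0,0,0,0,0,0.75]],
  ],
)

```text
time: 7.82
tcp_pos: [542.6, 116.3, 55.5]
ee_rot: [-0.002, 1.0, 0.004, 0.001]
wrist_force: [-0.4, 0.1, -1.8]
grip_width: 34.4
```

Run:
```python
from ov import *
s=read_state();t=s["tcp_pos"];print(t,s["ee_rot"])
ov("k",{"w":('c',541.4,116,27,27,23)},{"scene":((215,190),(70,80),7.4)})
```

```text
[542.60121538 116.3377543   55.50144881] [-2.12760371e-03  9.99989131e-01  4.03665400e-03  9.57566206e-04]
```

View pics/scene_k.png

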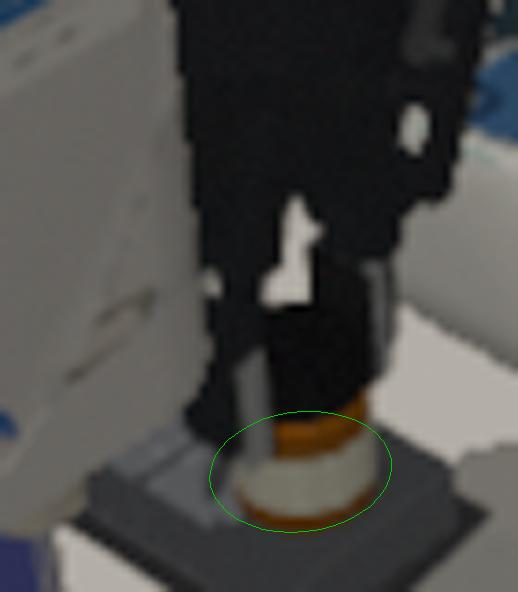

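Request:
drive_tool(
  increments=[
    [[0.06,0.05,-0.2,0,0,0,0.75],[0,0,0,0,0,0,0.75]],
  ],
)

```text
time: 8.03
tcp_pos: [545.0, 117.5, 52.7]
ee_rot: [-0.002, 1.0, 0.004, 0.002]
wrist_force: [-0.0, 0.1, -0.8]
grip_width: 34.0
```

Request:
drive_tool(
  increments=[
    [[0,0,-0.15,0,0,0,0.75],[0,0,0,0,0,0,0.75]],
  ],
)

```text
time: 8.2
tcp_pos: [546.3, 117.8, 53.2]
ee_rot: [-0.003, 1.0, 0.004, 0.004]
wrist_force: [-0.0, -0.2, -1.3]
grip_width: 34.3
```

Request:
drive_tool(
  increments=[
    [[-0.1,-0.05,-0.15,0,0,0,0.75]],
  ],
)

```text
time: 8.28
tcp_pos: [545.7, 117.3, 52.1]
ee_rot: [-0.003, 1.0, 0.004, 0.006]
wrist_force: [0.9, 3.9, 17.2]
grip_width: 34.3
```

Request:
drive_tool(
  increments=[
    [[0,0,0,0,0,0,0.75]],
  ],
)

```text
time: 8.37
tcp_pos: [546.2, 117.5, 52.9]
ee_rot: [-0.003, 1.0, 0.004, 0.007]
wrist_force: [0.2, -0.5, -1.4]
grip_width: 34.3
```

Request:
drive_tool(
  increments=[
    [[0,0,0,0,0,0,0.75]],
  ],
)

```text
time: 8.45
tcp_pos: [546.3, 117.5, 53.0]
ee_rot: [-0.003, 1.0, 0.004, 0.008]
wrist_force: [-1.3, 0.5, -0.9]
grip_width: 34.2
```

Run:
```python
from ov import *
s=read_state();t=s["tcp_pos"];print(t,s["ee_rot"])
ov("k",{"w":('c',541.4,116,17,17,18),"u":('c',541.4,116,27,27,23)},{"scene":((225,215),(55,55),10.7)})
```

```text
[546.29279057 117.50523681  52.98726597] [-0.00344484  0.99995673  0.00411125  0.00760001]
```

View pics/scene_k.png

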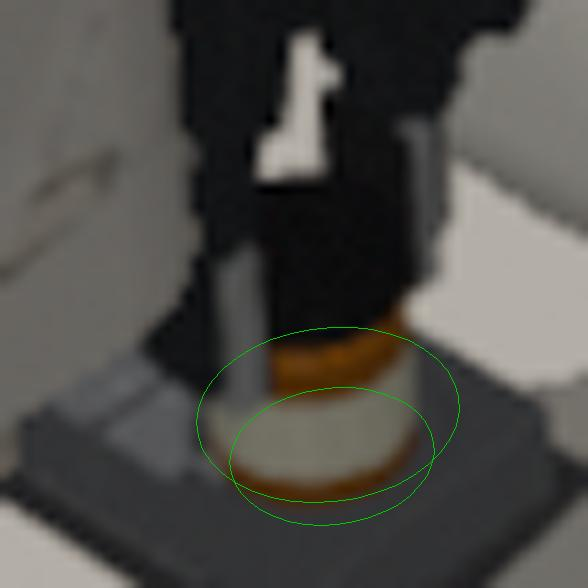

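Run:
```python
from ov import *
ov("k",{"w":('c',545,117,17,17,18),"u":('c',545,117,20,20,18)},{"scene":((225,215),(55,55),10.7)})
```

```text
(no output)
```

View pics/scene_k.png

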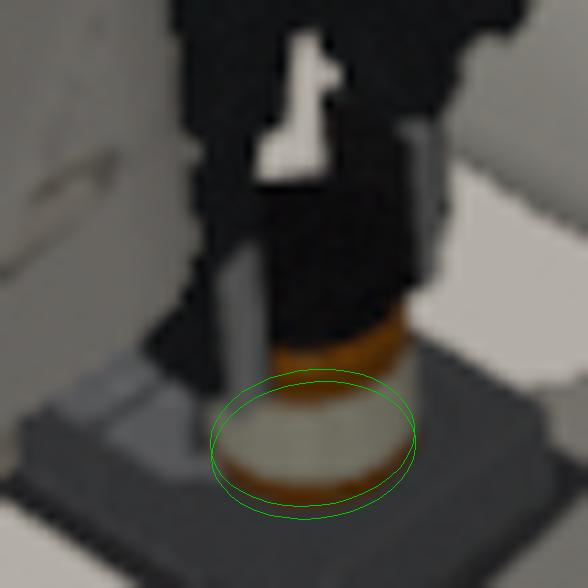

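Request:
drive_tool(
  increments=[
    [[0,0,0,0,0,0,0.65],[0,0,0,0,0,0,0.5],[0,0,0,0,0,0,0.4],[0,0,0,0,0,0,0.3]],
  ],
)

```text
time: 8.88
tcp_pos: [545.4, 117.2, 51.4]
ee_rot: [-0.003, 1.0, 0.004, 0.006]
wrist_force: [0.1, 0.5, 0.1]
grip_width: 59.9
```

Request:
drive_tool(
  increments=[
    [[0,0,0.4,0,0,0,0.3],[0,0,0.8,0,0,0,0.3],[0,0,1,0,0,0,0.3],[0,0,1,0,0,0,0.3],[-0.5,0,1,0,0,0,0.3]],
  ],
)

```text
time: 9.3
tcp_pos: [531.9, 116.3, 132.6]
ee_rot: [-0.002, 1.0, 0.004, -0.0]
wrist_force: [0.1, -0.2, -1.0]
grip_width: 59.6
```

Request:
drive_tool(
  increments=[
    [[-1,0,0,0,0,0,0.35],[-1,-0.3,0,0,0,0,0.4],[-1,-0.7,0,0,0,0,0.4],[-1,-1,0,0,0,0,0.45],[-0.6,-1,0,0,0,0,0.45]],
  ],
)

```text
time: 9.72
tcp_pos: [439.9, 58.1, 142.9]
ee_rot: [-0.004, 1.0, 0.006, 0.006]
wrist_force: [0.3, 0.1, -1.0]
grip_width: 46.9
```

Request:
drive_tool(
  increments=[
    [[0,-1,0,0,0,0,0.45],[0,-0.3,0,0,0,0,0.45],[0,0,0,0,0,0,0.45]],
  ],
)

```text
time: 9.97
tcp_pos: [437.9, 29.0, 145.7]
ee_rot: [-0.003, 1.0, 0.005, 0.008]
wrist_force: [0.5, -0.4, -0.9]
grip_width: 46.7
```

Run:
```python
from ov import *
s=read_state();print(s["tcp_pos"],s["grip_width"])
ov("k",{"w":('c',541.4,116,27,27,23)},{"scene":((215,190),(70,80),7.4)})
```

```text
[437.88414921  28.99585109 145.71836344] 46.71122027058717
```

View pics/scene_k.png

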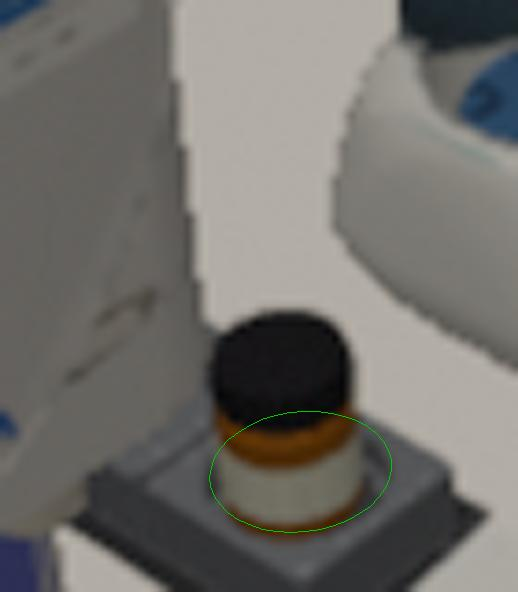

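Request:
drive_tool(
  increments=[
    [[-0.2,0.03,-0.5,-0.05,0.13,-0.08,0.45],[0,0,-0.5,0,0,0,0.45],[0,0,-0.5,0,0,0,0.45],[0,0,0,0,0,0,0.45]],
  ],
)

```text
time: 10.35
tcp_pos: [434.3, 32.5, 112.9]
ee_rot: [-0.0, 1.0, 0.001, -0.001]
wrist_force: [-0.7, 0.4, -0.4]
grip_width: 47.0
```

Run:
```python
from ov import *
s=read_state();t=s["tcp_pos"];print(s["tcp_pos"],s["ee_rot"],s["grip_width"])
ov("k",{"w":('c',434,29.5,0,72,11.2),"t":('c',t[0],t[1],t[2]-11,t[2]-11,3)},{"scene":((290,190),(70,80),7.4),"top":((230,190),(80,80),7)})
```

```text
[434.31386433  32.4852859  112.87135097] [-4.76238268e-04  9.99999297e-01  9.62802719e-04 -5.02517059e-04] 47.002484580901296
```

View pics/scene_k.png

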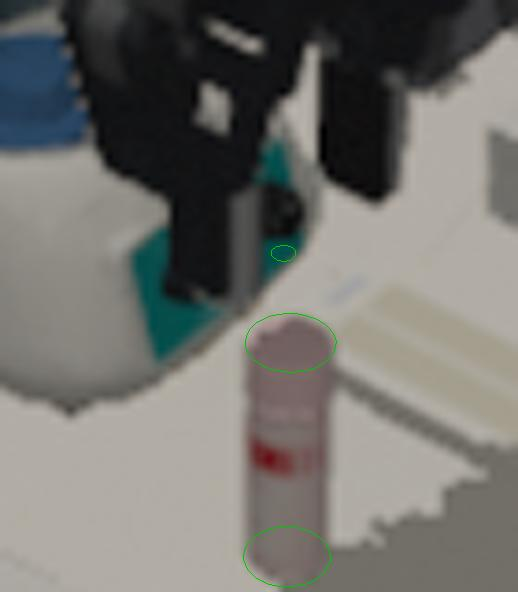

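View pics/top_k.png

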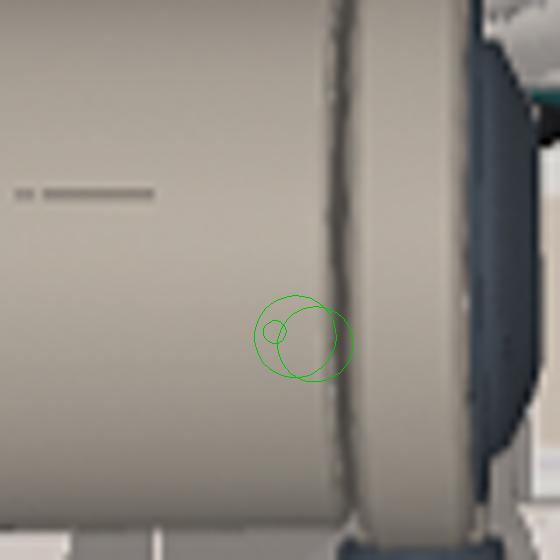

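Request:
drive_tool(
  increments=[
    [[0,-0.15,-0.8,0,0,0,0.45],[0,0,-0.8,0,0,0,0.45],[0,0,-0.7,0,0,0,0.45],[0,0,-0.4,0,0,0,0.45],[0,0,-0.2,0,0,0,0.45]],
  ],
)

```text
time: 10.87
tcp_pos: [436.9, 30.5, 57.4]
ee_rot: [-0.001, 1.0, 0.002, 0.003]
wrist_force: [-0.2, 0.2, 0.1]
grip_width: 46.7
```

Request:
drive_tool(
  increments=[
    [[-0.15,-0.05,-0.4,0,0,0,0.45],[0,0,-0.4,0,0,0,0.45]],
  ],
)

```text
time: 11.03
tcp_pos: [434.6, 29.6, 41.8]
ee_rot: [-0.001, 1.0, 0.002, 0.004]
wrist_force: [0.2, 0.2, -0.0]
grip_width: 46.8
```

Request:
drive_tool(
  increments=[
    [[0,0,0,0,0,0,0.45]],
  ],
)

```text
time: 11.12
tcp_pos: [433.8, 29.6, 40.4]
ee_rot: [-0.001, 1.0, 0.002, 0.003]
wrist_force: [0.2, -0.0, 0.5]
grip_width: 46.9
```

Request:
drive_tool(
  increments=[
    [[0,0,-0.2,0,0,0,0.45],[0,0,0,0,0,0,0.5],[0,0,0,0,0,0,0.55],[0,0,0,0,0,0,0.6]],
  ],
)

```text
time: 11.45
tcp_pos: [434.4, 29.6, 37.1]
ee_rot: [-0.001, 1.0, 0.002, 0.004]
wrist_force: [-0.4, 0.2, -0.6]
grip_width: 34.4
```

Request:
drive_tool(
  increments=[
    [[0,0,0,0,0,0,0.65],[0,0,0,0,0,0,0.7],[0,0,0,0,0,0,0.75],[0,0,0,0,0,0,0.8],[0,0,0,0,0,0,0.85]],
  ],
)

```text
time: 11.87
tcp_pos: [435.3, 29.6, 38.5]
ee_rot: [-0.001, 1.0, 0.002, 0.005]
wrist_force: [0.2, 0.1, -0.2]
grip_width: 20.9
```

Run:
```python
from ov import *
s=read_state();t=s["tcp_pos"];print(s["tcp_pos"],s["ee_rot"],s["grip_width"])
ov("k",{"w":('c',t[0],t[1],t[2]-36,t[2]+36,11.2)},{"scene":((290,190),(70,80),7.4)})
```

```text
[435.33866558  29.60592241  38.46032067] [-5.41620758e-04  9.99982565e-01  2.36221055e-03  5.38481747e-03] 20.925559685854896
```

View pics/scene_k.png

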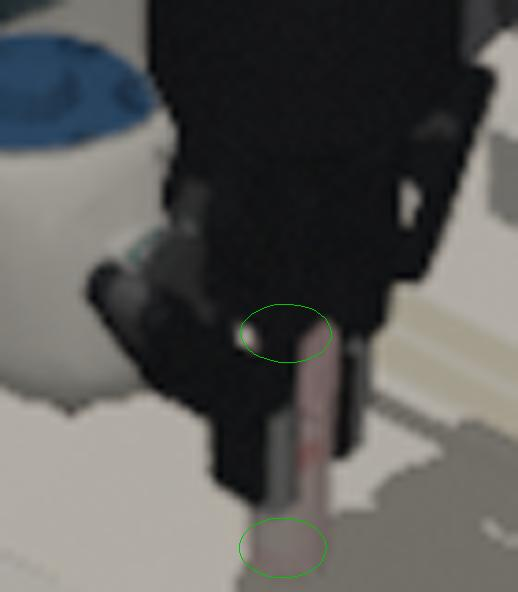

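Request:
drive_tool(
  increments=[
    [[0,0,0.5,0,0.09,-0.04,0.9],[0,0,1,0,0,0,0.9],[0,0.2,1,0,0,0,0.9],[0,0.7,1,0,0,0,0.9],[0,1,1,0,0,0,0.9]],
  ],
)

```text
time: 12.33
tcp_pos: [431.2, 65.9, 125.1]
ee_rot: [0.0, 1.0, -0.002, -0.007]
wrist_force: [-0.1, -1.4, 0.0]
grip_width: 20.7
```

Request:
drive_tool(
  increments=[
    [[0,1,0.4,0,0,0,0.9],[0.4,1,0,0,0,0,0.9],[0.8,0.4,0,0,0,0,0.9],[1,0,0,0,0,0,0.9],[1,0,0,0,0,0,0.9]],
  ],
)

```text
time: 12.75
tcp_pos: [497.5, 120.2, 141.8]
ee_rot: [-0.002, 1.0, -0.001, -0.001]
wrist_force: [-0.4, 0.0, -0.1]
grip_width: 21.0
```

Request:
drive_tool(
  increments=[
    [[1,0,0,0,0,0,0.9],[1,0,0,0,0,0,0.9],[1,0,0,0,0,0,0.9],[0.5,0,0,0,0,0,0.9],[0,0,0,0,0,0,0.9]],
  ],
)

```text
time: 13.17
tcp_pos: [573.2, 121.1, 140.3]
ee_rot: [-0.001, 1.0, 0.0, -0.001]
wrist_force: [0.3, 0.5, -0.2]
grip_width: 21.0
```

Request:
drive_tool(
  increments=[
    [[0.8,-0.15,0,0,0,0,0.9],[0.5,-0.05,-0.3,0,0,0,0.9],[0,0,-0.6,0,0,0,0.9],[0,0,-0.6,0,0,0,0.9],[0,0,-0.3,0,0,0,0.9]],
  ],
)

```text
time: 13.58
tcp_pos: [598.6, 117.2, 102.7]
ee_rot: [-0.002, 1.0, 0.0, -0.001]
wrist_force: [0.1, -0.2, -1.1]
grip_width: 20.9
```

Request:
drive_tool(
  increments=[
    [[0,0,0,0,0,0,0.9]],
  ],
)

```text
time: 13.67
tcp_pos: [596.8, 117.2, 100.1]
ee_rot: [-0.001, 1.0, 0.0, -0.003]
wrist_force: [0.3, 0.4, -0.8]
grip_width: 21.0
```

Run:
```python
from ov import *
s=read_state();t=s["tcp_pos"];print(s["tcp_pos"],s["ee_rot"],s["grip_width"])
ov("k",{"w":('c',t[0]-1,t[1],t[2]-37.5,t[2]+34.5,11.2),"n":('c',600.7,117.3,8,27,15)},{"scene":((205,170),(80,90),6.5),"top":((195,110),(80,80),7)})
```

```text
[596.8018712  117.20108499 100.07176262] [-1.36061053e-03  9.99994837e-01  3.37251400e-04 -2.89161606e-03] 21.03463275127149
```

View pics/scene_k.png

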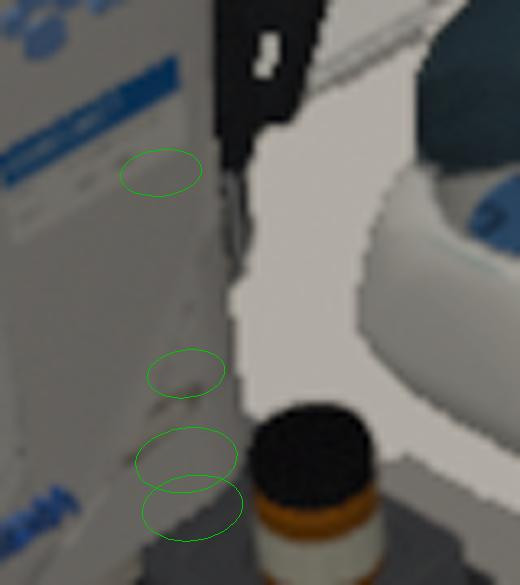

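View pics/top_k.png

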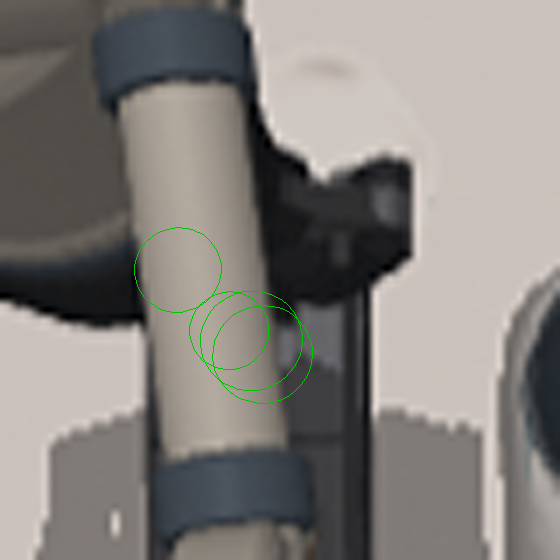

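Run:
```python
from ov import *
a=cv2.imread("pics/top0.png");f=grab_frame("top")
o=np.array([210,136]);s=9
im=cv2.resize(a[136:206,210:254],None,fx=s,fy=s,interpolation=cv2.INTER_CUBIC)
for x,y,r in((600.7,117.3,15),(541.4,116,23)): drawcirc(im,f,x,y,27,r,(0,200,0),o,s)
drawbox(im,f,box(571,116.6,3,0.01,117,56,24),(0,0,255),o,s)
im=cv2.convertScaleAbs(im,alpha=1.6,beta=10)
cv2.imwrite("pics/blk.png",im[:590])
```

```text
(no output)
```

View pics/blk.png

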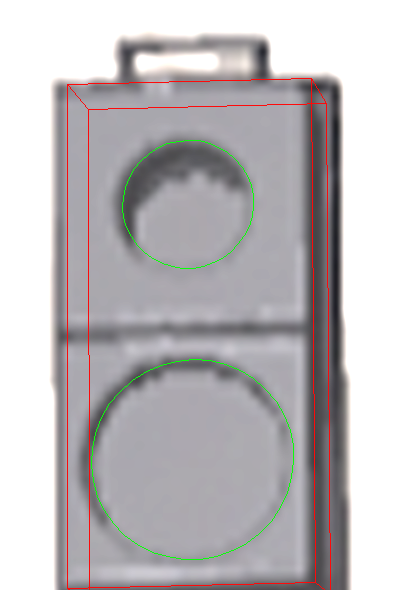

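Request:
drive_tool(
  increments=[
    [[0.25,0.05,-0.3,0,0.03,0,0.9],[0.1,0,-0.4,0,0,0,0.9],[0,0,-0.3,0,0,0,0.9]],
  ],
)

```text
time: 14.07
tcp_pos: [607.0, 118.9, 85.5]
ee_rot: [-0.002, 1.0, 0.001, 0.0]
wrist_force: [-0.9, -1.2, -0.8]
grip_width: 21.1
```

Request:
drive_tool(
  increments=[
    [[0,0,0,0,0,0,0.9]],
  ],
)

```text
time: 14.15
tcp_pos: [606.5, 118.9, 83.7]
ee_rot: [-0.002, 1.0, 0.001, -0.001]
wrist_force: [0.0, 0.3, 0.2]
grip_width: 20.8
```

Request:
drive_tool(
  increments=[
    [[-0.2,-0.05,-0.2,0,0,0,0.9],[0,0,-0.2,0,0,0,0.9]],
  ],
)

```text
time: 14.32
tcp_pos: [602.6, 117.9, 75.4]
ee_rot: [-0.002, 1.0, 0.001, -0.0]
wrist_force: [-0.8, -0.5, -1.3]
grip_width: 21.0
```

Request:
drive_tool(
  increments=[
    [[0,0,0,0,0,0,0.9]],
  ],
)

```text
time: 14.4
tcp_pos: [602.0, 117.7, 74.2]
ee_rot: [-0.002, 1.0, 0.001, -0.001]
wrist_force: [-0.5, -0.1, -0.4]
grip_width: 20.8
```

Request:
drive_tool(
  increments=[
    [[0,0,-0.25,0,0,0,0.9],[0,0,-0.25,0,0,0,0.9]],
  ],
)

```text
time: 14.57
tcp_pos: [602.4, 117.8, 64.8]
ee_rot: [-0.002, 1.0, 0.001, -0.0]
wrist_force: [0.0, -1.2, -0.8]
grip_width: 20.8
```

Request:
drive_tool(
  increments=[
    [[0,0,-0.2,0,0,0,0.9]],
  ],
)

```text
time: 14.65
tcp_pos: [602.3, 117.8, 60.3]
ee_rot: [-0.002, 1.0, 0.001, -0.0]
wrist_force: [-0.6, 0.4, -1.4]
grip_width: 21.1
```

In the well with no contact; keep going down.

Request:
drive_tool(
  increments=[
    [[0,0,-0.2,0,0,0,0.9]],
  ],
)

```text
time: 14.73
tcp_pos: [602.3, 117.8, 55.8]
ee_rot: [-0.002, 1.0, 0.001, -0.0]
wrist_force: [0.1, -0.1, -0.3]
grip_width: 20.7
```

Request:
drive_tool(
  increments=[
    [[0,0,-0.2,0,0,0,0.9]],
  ],
)

```text
time: 14.82
tcp_pos: [602.3, 117.8, 51.3]
ee_rot: [-0.002, 1.0, 0.001, -0.0]
wrist_force: [-0.9, 0.0, -0.2]
grip_width: 21.0
```

Request:
drive_tool(
  increments=[
    [[0,0,-0.1,0,0,0,0.9]],
  ],
)

```text
time: 14.9
tcp_pos: [602.0, 117.7, 48.4]
ee_rot: [-0.002, 1.0, 0.001, -0.001]
wrist_force: [0.0, -0.3, 0.3]
grip_width: 20.9
```

Request:
drive_tool(
  increments=[
    [[0,0,-0.1,0,0,0,0.9]],
  ],
)

```text
time: 14.98
tcp_pos: [601.9, 117.8, 46.0]
ee_rot: [-0.002, 1.0, 0.001, -0.001]
wrist_force: [-2.0, 0.8, 17.0]
grip_width: 20.8
```

Request:
drive_tool(
  increments=[
    [[0,0,0,0,0,0,0.8],[0,0,0,0,0,0,0.65],[0,0,0,0,0,0,0.5],[0,0,0,0,0,0,0.4],[0,0,0,0,0,0,0.4]],
  ],
)

```text
time: 15.4
tcp_pos: [602.4, 117.8, 46.4]
ee_rot: [-0.002, 1.0, 0.001, -0.0]
wrist_force: [-0.1, 0.2, 0.5]
grip_width: 51.2
```

Request:
drive_tool(
  increments=[
    [[0,0,0.4,0,0,0,0.4],[0,0,0.8,0,0,0,0.4],[0,0,1,0,0,0,0.4],[0,0,1,0,0,0,0.4],[0,0,1,0,0,0,0.4]],
  ],
)

```text
time: 15.82
tcp_pos: [598.6, 117.3, 128.2]
ee_rot: [-0.001, 1.0, 0.001, -0.006]
wrist_force: [0.4, 0.3, 0.5]
grip_width: 50.8
```

Request:
drive_tool(
  increments=[
    [[-1,0,0.2,0,0,0,0.35],[-1,0,0,0,0,0,0.35],[-1,0,0,0,0,0,0.35],[-1,0,0,0,0,0,0.35],[-1,0,0,0,0,0,0.35]],
  ],
)

```text
time: 16.23
tcp_pos: [501.0, 117.2, 143.5]
ee_rot: [-0.002, 1.0, -0.0, 0.002]
wrist_force: [-0.5, 0.6, 0.2]
grip_width: 55.3
```

Request:
drive_tool(
  increments=[
    [[-0.9,0,0,0,0,0.3,0.35],[-0.9,0,-0.3,0,0,0.3,0.35],[-0.7,0,-0.6,0,0,0.07,0.35],[0,0,-0.6,0,0,0,0.35],[0,0,0,0,0,0,0.35]],
  ],
)

```text
time: 16.65
tcp_pos: [447.4, 117.5, 118.3]
ee_rot: [-0.003, 0.999, 0.042, 0.006]
wrist_force: [0.0, -1.4, -0.5]
grip_width: 55.2
```

```bash
cat > v.py <<'E'
from ov import *
exec("M=dict"+open('m.py').read().split('M=dict')[1].split('ov(sys')[0])
s=read_state();t=s["tcp_pos"];q=s["ee_rot"];print(t.round(1),q.round(3),s["grip_width"])
import sys
k=sys.argv[1];D={k:M[k],"t":('c',t[0],t[1],t[2]-11,t[2]-11,3)}
a=[int(x) for x in sys.argv[2].split(',')]
ov("k",D,{"scene":((a[0],a[1]),(90,90),6.5)})
E
python3 v.py b1 250 225
```

```text
[447.4 117.5 118.3] [-0.003  0.999  0.042  0.006] 55.1546709899066Traceback (most recent call last):
  File "v.py", line 7, in <module>
    ov("k",D,{"scene":((a[0],a[1]),(90,90),6.5)})
                             ~^^^
IndexError: list index out of range
```

Request:
drive_tool(
  increments=[
    [[-0.2,-0.12,-0.8,0,0.1,0,0.35],[0,0,-0.8,0,0,0,0.35],[0,0,-0.6,0,0,0,0.35]],
  ],
)

```text
time: 16.9
tcp_pos: [446.9, 115.4, 77.9]
ee_rot: [-0.004, 0.999, 0.042, 0.004]
wrist_force: [0.7, -0.2, 0.3]
grip_width: 55.2
```

Request:
drive_tool(
  increments=[
    [[0,0,0,0,0,0,0.35]],
  ],
)

```text
time: 16.98
tcp_pos: [446.2, 115.1, 75.4]
ee_rot: [-0.004, 0.999, 0.041, 0.002]
wrist_force: [0.1, 0.2, 0.4]
grip_width: 55.6
```

```bash
python3 v.py b1 250,225
```

```text
[446.2 115.1  75.4] [-0.004  0.999  0.041  0.002] 55.5698845975857
```

View pics/scene_k.png

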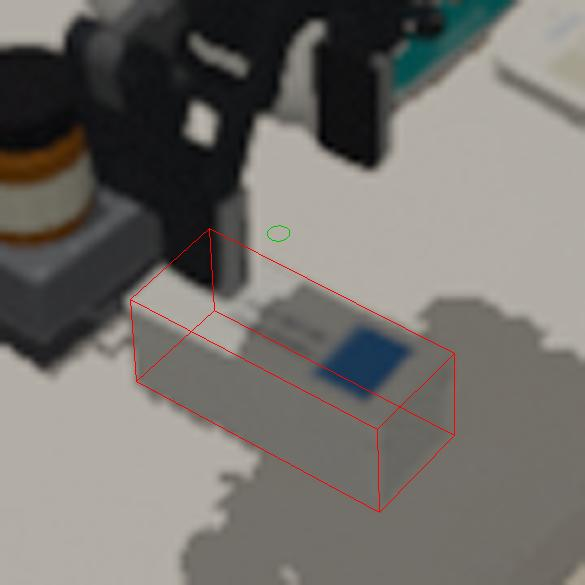

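Request:
drive_tool(
  increments=[
    [[-0.15,0,-0.8,0.05,0,0,0.35],[0,0,-0.8,0,0,0,0.35],[0,0,-0.6,0,0,0,0.35],[0,0,-0.3,0,0,0,0.35]],
  ],
)

```text
time: 17.37
tcp_pos: [448.2, 115.7, 30.8]
ee_rot: [-0.007, 0.999, 0.041, 0.008]
wrist_force: [-0.2, -0.4, 0.4]
grip_width: 55.5
```

Request:
drive_tool(
  increments=[
    [[-0.05,0,-0.2,0,0,0,0.35]],
  ],
)

```text
time: 17.45
tcp_pos: [447.5, 115.7, 26.7]
ee_rot: [-0.007, 0.999, 0.041, 0.007]
wrist_force: [-0.0, 0.1, 0.3]
grip_width: 55.6
```

Request:
drive_tool(
  increments=[
    [[-0.22,-0.03,-0.25,-0.12,0.13,0,0.35],[0,0,-0.2,0,0,0,0.35]],
  ],
)

```text
time: 17.62
tcp_pos: [443.3, 115.0, 18.0]
ee_rot: [0.0, 0.999, 0.041, -0.001]
wrist_force: [0.4, 0.6, -0.3]
grip_width: 55.3
```

Request:
drive_tool(
  increments=[
    [[0,0,0,0,0,0,0.35]],
  ],
)

```text
time: 17.7
tcp_pos: [443.0, 115.1, 17.5]
ee_rot: [0.0, 0.999, 0.041, -0.001]
wrist_force: [-0.2, -0.5, 0.4]
grip_width: 55.7
```

Request:
drive_tool(
  increments=[
    [[0,0,0,0,0,0,0.45],[0,0,0,0,0,0,0.5],[0,0,0,0,0,0,0.55],[0,0,0,0,0,0,0.6],[0,0,0,0,0,0,0.65]],
  ],
)

```text
time: 18.12
tcp_pos: [444.0, 115.6, 19.2]
ee_rot: [0.0, 0.999, 0.041, -0.0]
wrist_force: [-0.6, 0.6, -0.9]
grip_width: 34.1
```

Request:
drive_tool(
  increments=[
    [[0,0,0,0,0,0,0.75],[0,0,0,0,0,0,0.8]],
  ],
)

```text
time: 18.28
tcp_pos: [443.9, 115.5, 19.1]
ee_rot: [0.0, 0.999, 0.041, -0.0]
wrist_force: [-0.2, 0.0, -1.1]
grip_width: 34.4
```

Run:
```python
from ov import *
a=cv2.imread("pics/top0.png");f=grab_frame("top");g=grab_frame("scene")
o=np.array([345,128]);s=7.5
im=cv2.resize(a[128:204,345:398],None,fx=s,fy=s,interpolation=cv2.INTER_CUBIC)
b=cv2.imread("pics/scene0.png");o2=np.array([300,145]);im2=cv2.resize(b[145:215,300:375],None,fx=s,fy=s,interpolation=cv2.INTER_CUBIC)
for im_,f_,o_ in((im,f,o),(im2,g,o2)):
    for z in (0,):
        drawbox(im_,f_,box(584,-182,0,0.0,112,62,4),(0,0,255),o_,s)
        for sx in(-1,1):
            for sy in(-1,1):
                x=584+sx*50;y=-182+sy*25
                P=np.array([[x,y,4],[x,y,50],[x-sx*8,y,50],[x,y,50],[x,y-sy*8,50]])
                cv2.polylines(im_,[((proj(f_,P)-o_+.5)*s).astype(int)],False,(0,255,0),1)
im=cv2.convertScaleAbs(im,alpha=1.3,beta=30);im2=cv2.convertScaleAbs(im2,alpha=1.3,beta=30)
cv2.imwrite("pics/stk.png",im);cv2.imwrite("pics/stk2.png",im2)
```

```text
(no output)
```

View pics/stk.png

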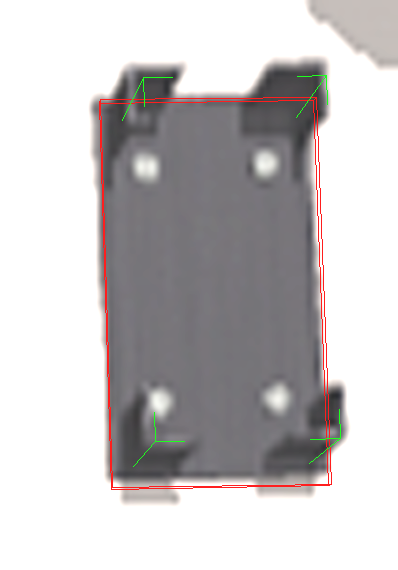

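View pics/stk2.png

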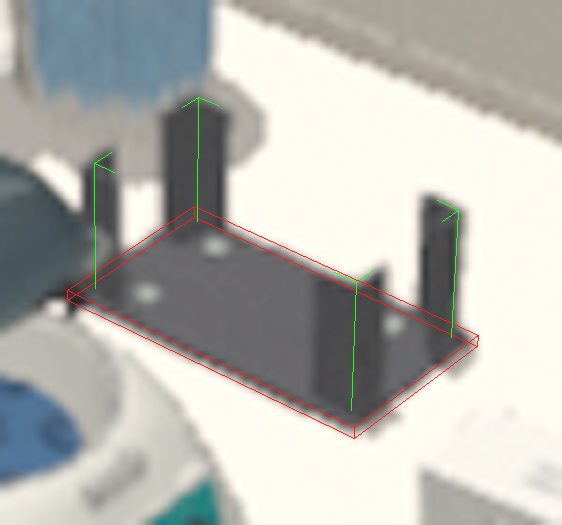

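Request:
drive_tool(
  increments=[
    [[0,0,0.5,0,0,0,0.8],[0,0,1,0,0,-0.3,0.8],[0,-0.3,1,0,0,-0.4,0.8],[0,-0.8,1,0,0,0,0.8],[0,-1,0.7,0,0,0,0.8]],
  ],
)

```text
time: 18.8
tcp_pos: [439.9, 74.4, 103.5]
ee_rot: [0.0, 1.0, -0.001, -0.005]
wrist_force: [0.5, -0.7, -1.4]
grip_width: 34.1
```

Request:
drive_tool(
  increments=[
    [[0,-1,0,0,0,0,0.8],[0,-1,0,0,0,0,0.8],[0,-1,0,0,0,0,0.8],[0,-1,0,0,0,0,0.8],[0,-1,0,0,0,0,0.8]],
  ],
)

```text
time: 19.22
tcp_pos: [442.4, -29.3, 114.3]
ee_rot: [0.0, 1.0, 0.001, 0.002]
wrist_force: [-0.1, 0.3, -1.6]
grip_width: 33.8
```

Request:
drive_tool(
  increments=[
    [[0,-1,0,0,0,0,0.8],[0,-1,0,0,0,0,0.8],[0,-1,0,0,0,0,0.8],[0,-1,0,0,0,0,0.8],[0.2,-1,0,0,0,0,0.8]],
  ],
)

```text
time: 19.63
tcp_pos: [445.8, -134.6, 119.2]
ee_rot: [0.001, 1.0, 0.001, 0.004]
wrist_force: [0.1, 0.7, 0.2]
grip_width: 34.0
```

Request:
drive_tool(
  increments=[
    [[0.5,-0.9,0,0,0,0,0.8],[1,-0.7,0,0,0.05,0,0.8],[1,-0.3,0,0,0,0,0.8],[1,0,0,0,0,0,0.8],[1,0,0,0,0,0,0.8]],
  ],
)

```text
time: 20.05
tcp_pos: [536.5, -180.5, 124.0]
ee_rot: [0.003, 1.0, -0.004, 0.002]
wrist_force: [0.1, -0.3, -1.2]
grip_width: 34.2
```

Request:
drive_tool(
  increments=[
    [[1,0,0,0,0,0,0.8],[1,0,0,0,0,0,0.8],[0.7,0,0,0,0,0,0.8],[0,0,0,0,0,0,0.8]],
  ],
)

```text
time: 20.38
tcp_pos: [595.6, -181.2, 125.9]
ee_rot: [0.003, 1.0, -0.004, 0.003]
wrist_force: [-0.4, 0.4, -1.9]
grip_width: 33.7
```

Request:
drive_tool(
  increments=[
    [[0,0,0,0,0,0,0.8]],
  ],
)

```text
time: 20.47
tcp_pos: [595.7, -181.2, 126.0]
ee_rot: [0.003, 1.0, -0.004, 0.002]
wrist_force: [0.3, 0.5, -1.1]
grip_width: 34.2
```

Request:
drive_tool(
  increments=[
    [[-0.45,-0.02,-0.5,0.05,0.04,0.07,0.8],[0,0,-0.6,0,0,0,0.8],[0,0,-0.4,0,0,0,0.8]],
  ],
)

```text
time: 20.72
tcp_pos: [586.5, -182.0, 98.5]
ee_rot: [0.001, 1.0, 0.0, 0.002]
wrist_force: [-0.3, -0.4, -1.0]
grip_width: 34.2
```

Request:
drive_tool(
  increments=[
    [[0,0,0,0,0,0,0.8]],
  ],
)

```text
time: 20.8
tcp_pos: [585.0, -181.7, 96.2]
ee_rot: [0.0, 1.0, 0.0, 0.0]
wrist_force: [0.2, 0.0, -1.5]
grip_width: 34.3
```

```bash
cat > w.py <<'E'
from ov import *
import sys
s=read_state();t=s["tcp_pos"];q=s["ee_rot"];print(t.round(1),q.round(3),s["grip_width"])
h=float(sys.argv[1]);dx=float(sys.argv[2])
D={"b":('b',t[0]+dx,t[1],t[2]-h,2*q[2],85,35,32)}
for sx in(-1,1):
    for sy in(-1,1): D[str((sx,sy))]=('b',585.5+sx*43.5,-181.8+sy*18.5,4,0,13,13,46)
ov("k",D,{"scene":((295,110),(95,100),5.9)})
E
python3 w.py 18.5 -1
```

```text
[ 585.  -181.7   96.2] [0. 1. 0. 0.] 34.25085212897844
```

View pics/scene_k.png

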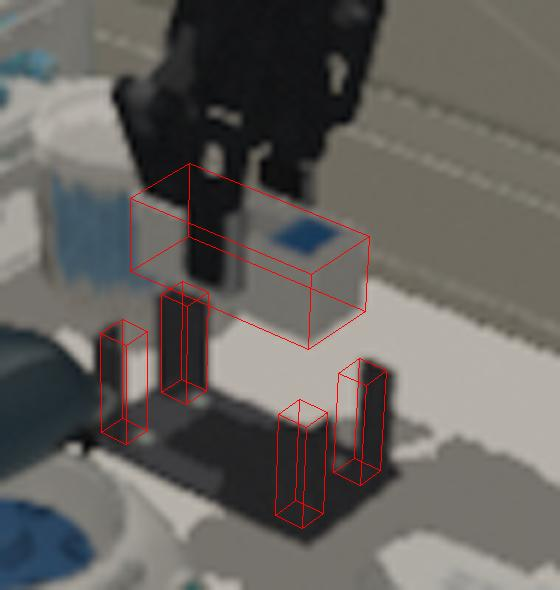

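Request:
drive_tool(
  increments=[
    [[0.05,0,-0.5,0,0,0,0.8],[0,0,-0.6,0,0,0,0.8],[0,0,-0.4,0,0,0,0.8]],
  ],
)

```text
time: 21.1
tcp_pos: [587.6, -182.3, 68.1]
ee_rot: [0.001, 1.0, -0.0, 0.003]
wrist_force: [-0.5, 0.1, -0.7]
grip_width: 34.2
```

Request:
drive_tool(
  increments=[
    [[0,0,-0.2,0,0,0,0.8]],
  ],
)

```text
time: 21.18
tcp_pos: [587.1, -182.1, 62.2]
ee_rot: [0.001, 1.0, -0.0, 0.003]
wrist_force: [-0.1, -0.4, -2.0]
grip_width: 34.1
```

Request:
drive_tool(
  increments=[
    [[-0.05,0,-0.4,0,0.04,0,0.8],[0,0,-0.4,0,0,0,0.8],[0,0,-0.3,0,0,0,0.8]],
  ],
)

```text
time: 21.43
tcp_pos: [585.9, -181.9, 37.6]
ee_rot: [0.001, 1.0, -0.0, -0.0]
wrist_force: [0.4, -0.5, -1.2]
grip_width: 33.9
```

Request:
drive_tool(
  increments=[
    [[0,0,-0.15,0,0,0,0.8]],
  ],
)

```text
time: 21.52
tcp_pos: [585.4, -181.7, 33.0]
ee_rot: [0.001, 1.0, -0.0, -0.001]
wrist_force: [0.2, 0.2, -2.2]
grip_width: 34.1
```

Request:
drive_tool(
  increments=[
    [[0,0,-0.15,0,0,0,0.8]],
  ],
)

```text
time: 21.6
tcp_pos: [585.2, -181.7, 29.3]
ee_rot: [0.0, 1.0, -0.0, -0.001]
wrist_force: [0.0, 0.1, -2.9]
grip_width: 33.9
```

Request:
drive_tool(
  increments=[
    [[0,0,-0.12,0,0,0,0.8]],
  ],
)

```text
time: 21.68
tcp_pos: [585.1, -181.6, 26.3]
ee_rot: [0.0, 1.0, -0.0, -0.002]
wrist_force: [-0.2, -0.2, -1.1]
grip_width: 34.1
```

Request:
drive_tool(
  increments=[
    [[0,0,-0.1,0,0,0,0.8]],
  ],
)

```text
time: 21.77
tcp_pos: [585.2, -181.6, 24.1]
ee_rot: [0.0, 1.0, -0.0, -0.002]
wrist_force: [-0.2, -0.6, -0.7]
grip_width: 34.3
```

Request:
drive_tool(
  increments=[
    [[0,0,-0.08,0,0,0,0.8]],
  ],
)

```text
time: 21.85
tcp_pos: [585.3, -181.7, 23.0]
ee_rot: [0.0, 1.0, -0.0, -0.001]
wrist_force: [-5.5, 1.7, 10.7]
grip_width: 33.9
```

Request:
drive_tool(
  increments=[
    [[0,0,0,0,0,0,0.65],[0,0,0,0,0,0,0.5],[0,0,0,0,0,0,0.4],[0,0,0,0,0,0,0.35]],
  ],
)

```text
time: 22.18
tcp_pos: [586.5, -182.2, 25.0]
ee_rot: [0.001, 1.0, -0.0, 0.0]
wrist_force: [-0.1, 1.0, 0.9]
grip_width: 55.7
```

Request:
drive_tool(
  increments=[
    [[0,0,0.4,0,0,0,0.35],[0,0,0.8,0,0,0,0.35],[0,0,1,0,0,0,0.35],[0,0,1,0,0,0,0.35],[-0.3,0,1,0,0,0,0.35]],
  ],
)

```text
time: 22.6
tcp_pos: [577.9, -181.0, 108.1]
ee_rot: [-0.001, 1.0, 0.0, -0.004]
wrist_force: [-0.2, 0.0, 0.2]
grip_width: 55.6
```

Request:
drive_tool(
  increments=[
    [[-1,0.2,0.2,0,0,0,0.35],[-1,0.3,0,0,0,0,0.35],[-1,0.4,0,0,0,0.2,0.35],[-1,0.5,0,0,0,0.3,0.35],[-1,0.5,0,0,0,0,0.35]],
  ],
)

```text
time: 23.02
tcp_pos: [480.0, -144.7, 124.5]
ee_rot: [0.003, 1.0, 0.031, 0.005]
wrist_force: [1.3, -0.4, 0.9]
grip_width: 55.7
```

```bash
cat > w2.py <<'E'
from ov import *
D={"b":('b',584.3,-181.7,4,0,85,35,32)}
for sx in(-1,1):
    for sy in(-1,1): D[str((sx,sy))]=('b',585.5+sx*43.5,-181.8+sy*18.5,4,0,13,13,46)
ov("k",D,{"scene":((295,110),(95,100),5.9)})
E
python3 w2.py
```

```text
(no output)
```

View pics/scene_k.png

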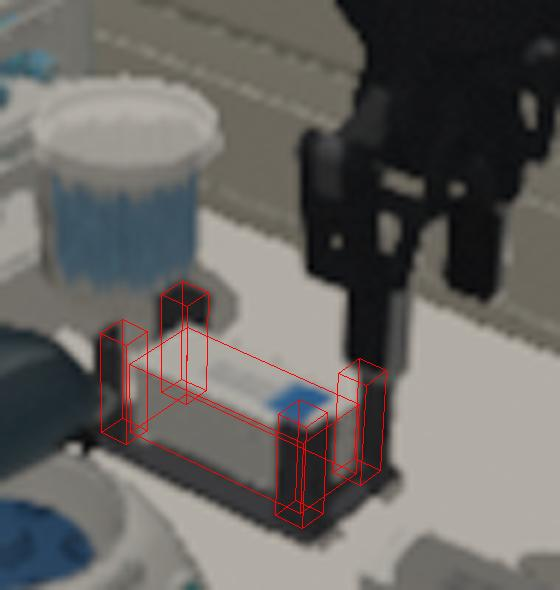

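Request:
drive_tool(
  increments=[
    [[-0.9,0.15,-0.2,0.05,0.1,0,0.35],[-0.8,0.1,-0.6,0,0,0,0.35],[0,0,-0.8,0,0,0,0.35],[0,0,-0.4,0,0,0,0.35]],
  ],
)

```text
time: 23.4
tcp_pos: [442.9, -137.9, 90.2]
ee_rot: [0.001, 1.0, 0.031, 0.003]
wrist_force: [0.6, 0.4, 0.4]
grip_width: 55.7
```

Request:
drive_tool(
  increments=[
    [[0,0,0,0,0,0,0.35]],
  ],
)

```text
time: 23.48
tcp_pos: [442.3, -137.7, 89.3]
ee_rot: [0.001, 1.0, 0.031, 0.002]
wrist_force: [-0.6, 0.0, 0.1]
grip_width: 55.3
```

```bash
python3 v.py b2 330,170
```

```text
[ 442.3 -137.7   89.3] [0.001 1.    0.031 0.002] 55.3210717548444
```

View pics/scene_k.png

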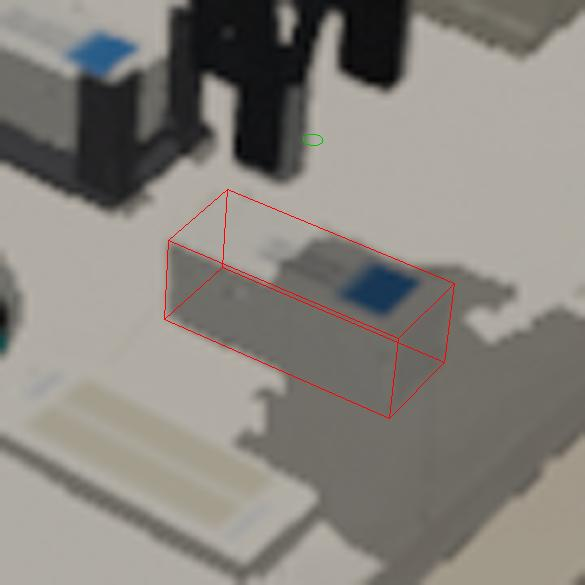

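Request:
drive_tool(
  increments=[
    [[-0.15,0,-0.8,0,0.02,0,0.35],[-0.05,0,-0.8,0,0,0,0.35],[0,0,-0.8,0,0,0,0.35],[0,0,-0.4,0,0,0,0.35]],
  ],
)

```text
time: 23.87
tcp_pos: [443.3, -139.4, 39.5]
ee_rot: [0.003, 0.999, 0.031, 0.006]
wrist_force: [-0.6, -0.7, -0.4]
grip_width: 55.5
```

Request:
drive_tool(
  increments=[
    [[0,0,-0.2,0,0,0,0.35]],
  ],
)

```text
time: 23.95
tcp_pos: [443.5, -139.4, 35.2]
ee_rot: [0.003, 1.0, 0.031, 0.006]
wrist_force: [0.5, 0.3, -0.4]
grip_width: 55.8
```

Request:
drive_tool(
  increments=[
    [[-0.2,0.08,-0.4,0.05,0.1,0,0.35],[0,0,-0.35,0,0,0,0.35]],
  ],
)

```text
time: 24.12
tcp_pos: [440.6, -138.2, 21.3]
ee_rot: [0.0, 1.0, 0.031, 0.001]
wrist_force: [-0.1, 0.2, 0.7]
grip_width: 55.7
```

Request:
drive_tool(
  increments=[
    [[0,0,0,0,0,0,0.35]],
  ],
)

```text
time: 24.2
tcp_pos: [440.2, -138.0, 20.3]
ee_rot: [-0.0, 1.0, 0.031, -0.0]
wrist_force: [0.2, 0.4, -0.4]
grip_width: 55.5
```

Request:
drive_tool(
  increments=[
    [[0,0,-0.1,0,0,0,0.45],[0,0,0,0,0,0,0.5],[0,0,0,0,0,0,0.55],[0,0,0,0,0,0,0.6],[0,0,0,0,0,0,0.65]],
  ],
)

```text
time: 24.62
tcp_pos: [441.1, -138.1, 19.6]
ee_rot: [-0.0, 1.0, 0.031, 0.001]
wrist_force: [0.2, -0.4, -1.9]
grip_width: 34.0
```

Request:
drive_tool(
  increments=[
    [[0,0,0,0,0,0,0.75],[0,0,0,0,0,0,0.8]],
  ],
)

```text
time: 24.78
tcp_pos: [441.1, -138.3, 19.7]
ee_rot: [0.0, 1.0, 0.031, 0.001]
wrist_force: [-0.1, 0.2, -1.7]
grip_width: 34.2
```

Request:
drive_tool(
  increments=[
    [[0,0,0.5,0,0,0,0.8],[0,0,1,0,0,-0.25,0.8],[0,-0.2,1,0,0,-0.27,0.8],[0,-0.5,1,0,0,0,0.8],[0.3,-0.7,1,0,0,0,0.8]],
  ],
)

```text
time: 25.2
tcp_pos: [442.5, -163.4, 108.9]
ee_rot: [-0.003, 1.0, -0.0, -0.005]
wrist_force: [-0.0, -0.6, -1.3]
grip_width: 34.1
```

Request:
drive_tool(
  increments=[
    [[0.8,-0.5,0.8,0,0,0,0.8],[1,-0.1,0.2,0,0,0,0.8],[1,0,0,0,0,0,0.8],[1,0,0,0,0,0,0.8],[1,0,0,0,0,0,0.8]],
  ],
)

```text
time: 25.62
tcp_pos: [542.7, -180.5, 142.6]
ee_rot: [0.001, 1.0, -0.003, 0.002]
wrist_force: [0.6, 0.1, -1.5]
grip_width: 33.8
```

Request:
drive_tool(
  increments=[
    [[1,0,0,0,0,0.05,0.8],[0.7,-0.05,-0.3,0,0,0,0.8],[0,0,-0.5,0,0,0,0.8],[0,0,-0.5,0,0,0,0.8]],
  ],
)

```text
time: 25.95
tcp_pos: [582.6, -182.0, 121.0]
ee_rot: [0.002, 1.0, 0.001, 0.005]
wrist_force: [-0.1, 0.0, -1.5]
grip_width: 34.0
```

Request:
drive_tool(
  increments=[
    [[0,0,0,0,0,0,0.8]],
  ],
)

```text
time: 26.03
tcp_pos: [581.2, -181.6, 118.1]
ee_rot: [0.002, 1.0, 0.001, 0.003]
wrist_force: [-0.3, -1.2, -3.3]
grip_width: 34.2
```

Request:
drive_tool(
  increments=[
    [[0.2,0,-0.4,0.03,0.05,0,0.8],[0.05,0,-0.6,0,0,0,0.8],[0,0,-0.4,0,0,0,0.8]],
  ],
)

```text
time: 26.28
tcp_pos: [585.3, -182.0, 90.0]
ee_rot: [0.0, 1.0, 0.0, 0.001]
wrist_force: [-0.1, -0.4, -2.5]
grip_width: 33.9
```

Request:
drive_tool(
  increments=[
    [[0,0,-0.1,0,0,0,0.8]],
  ],
)

```text
time: 26.37
tcp_pos: [584.2, -181.7, 85.6]
ee_rot: [-0.0, 1.0, 0.0, -0.001]
wrist_force: [0.0, 0.0, -1.9]
grip_width: 34.5
```

```bash
python3 w.py 19 -1.6
```

```text
[ 584.2 -181.7   85.6] [-0.     1.     0.    -0.001] 34.51432057210759
```

View pics/scene_k.png

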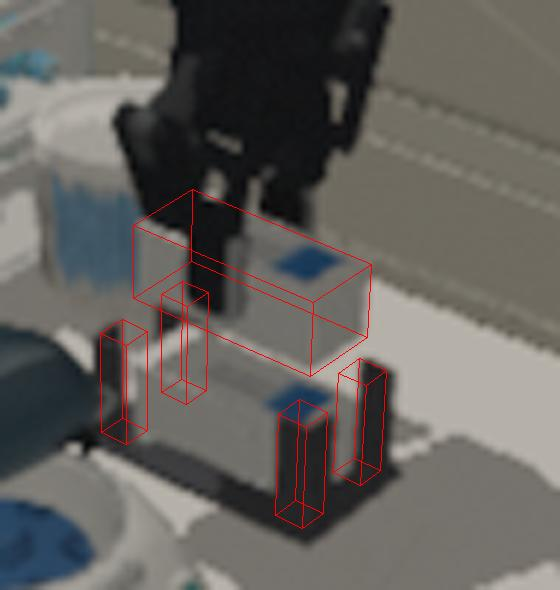

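Request:
drive_tool(
  increments=[
    [[0.1,0,-0.4,0,0,0,0.8],[0,0,-0.4,0,0,0,0.8]],
  ],
)

```text
time: 26.58
tcp_pos: [586.7, -182.1, 70.5]
ee_rot: [0.0, 1.0, -0.0, 0.001]
wrist_force: [-0.3, -0.5, -2.3]
grip_width: 34.2
```

Request:
drive_tool(
  increments=[
    [[0,0,-0.2,0,0,0,0.8]],
  ],
)

```text
time: 26.67
tcp_pos: [586.5, -182.0, 65.4]
ee_rot: [0.0, 1.0, -0.0, 0.0]
wrist_force: [0.6, -0.2, -0.9]
grip_width: 34.4
```

Request:
drive_tool(
  increments=[
    [[0,0,-0.15,0,0,0,0.8]],
  ],
)

```text
time: 26.75
tcp_pos: [586.3, -181.9, 61.5]
ee_rot: [-0.0, 1.0, -0.0, -0.0]
wrist_force: [0.2, 0.6, -1.5]
grip_width: 34.2
```

Request:
drive_tool(
  increments=[
    [[0,0,-0.12,0,0,0,0.8]],
  ],
)

```text
time: 26.83
tcp_pos: [586.1, -181.9, 58.6]
ee_rot: [-0.0, 1.0, -0.0, -0.0]
wrist_force: [-0.1, -0.7, -1.5]
grip_width: 33.8
```

Request:
drive_tool(
  increments=[
    [[0,0,-0.08,0,0,0,0.8]],
  ],
)

```text
time: 26.92
tcp_pos: [586.0, -181.8, 56.5]
ee_rot: [-0.0, 1.0, -0.0, -0.0]
wrist_force: [0.2, 0.1, -2.2]
grip_width: 34.0
```

Request:
drive_tool(
  increments=[
    [[0,0,-0.06,0,0,0,0.8]],
  ],
)

```text
time: 27.0
tcp_pos: [586.1, -181.9, 55.6]
ee_rot: [-0.0, 1.0, -0.0, -0.0]
wrist_force: [-4.1, 1.0, 7.2]
grip_width: 34.0
```

Contact; release and rise.

Request:
drive_tool(
  increments=[
    [[0,0,0,0,0,0,0.65],[0,0,0,0,0,0,0.5],[0,0,0,0,0,0,0.4],[0,0,0,0,0,0,0.3]],
  ],
)

```text
time: 27.33
tcp_pos: [587.1, -182.2, 57.5]
ee_rot: [0.0, 1.0, -0.0, 0.001]
wrist_force: [0.3, 0.5, 0.4]
grip_width: 59.3
```

Request:
drive_tool(
  increments=[
    [[0,0,0.4,0,0,0,0.3],[0,0,0.8,0,0,0,0.3],[0,0,1,0,0,0,0.3],[0,0,1,0,0,0,0.3],[-0.3,0,0.5,0,0,0,0.3]],
  ],
)

```text
time: 27.75
tcp_pos: [579.7, -181.5, 132.9]
ee_rot: [-0.0, 1.0, 0.0, -0.001]
wrist_force: [0.0, 0.3, 1.0]
grip_width: 60.1
```

Request:
drive_tool(
  increments=[
    [[-1,0.4,0,0,0,0,0.3],[-1,0.8,0,0,0,0,0.3],[-1,0.8,0,0,0,0,0.3],[-1,1,0,0,0,0,0.3],[-1,1,0,0,0,0,0.3]],
  ],
)

```text
time: 28.17
tcp_pos: [478.3, -103.5, 139.4]
ee_rot: [0.002, 1.0, -0.002, 0.004]
wrist_force: [-0.2, 0.7, -0.2]
grip_width: 60.2
```

```bash
cat > w2.py <<'E'
from ov import *
D={"b":('b',584.3,-181.7,4,0,85,35,64),"m":('b',438.4,-52.9,0,0,104,44,9)}
for sx in(-1,1):
    for sy in(-1,1): D[str((sx,sy))]=('b',585.5+sx*43.5,-181.8+sy*18.5,4,0,13,13,46)
ov("k",D,{"scene":((295,110),(110,155),3.8)})
E
python3 w2.py
```

```text
(no output)
```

View pics/scene_k.png

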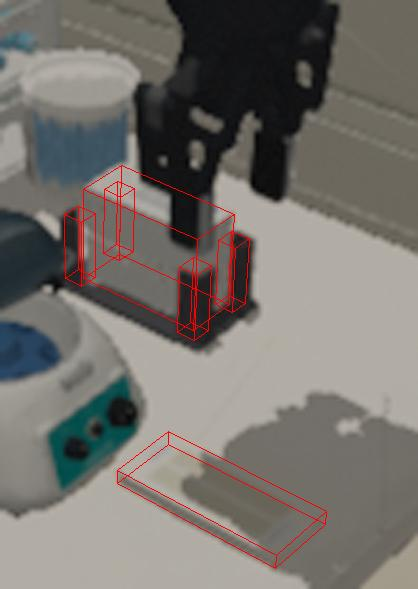

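Request:
drive_tool(
  increments=[
    [[-0.8,0.9,0,0.03,0.06,0.03,0.38],[-0.9,0.9,-0.2,0,0,0,0.38],[-0.4,0.5,-0.6,0,0,0,0.38],[0,0,-0.8,0,0,0,0.38],[0,0,-0.5,0,0,0,0.38]],
  ],
)

```text
time: 28.63
tcp_pos: [430.5, -51.6, 100.6]
ee_rot: [-0.0, 1.0, 0.002, 0.004]
wrist_force: [-0.4, -0.7, 0.1]
grip_width: 52.7
```

Request:
drive_tool(
  increments=[
    [[0,0,0,0,0,0,0.38]],
  ],
)

```text
time: 28.72
tcp_pos: [429.4, -51.4, 98.8]
ee_rot: [-0.0, 1.0, 0.002, 0.003]
wrist_force: [-0.1, -0.0, 0.1]
grip_width: 53.0
```

Request:
drive_tool(
  increments=[
    [[0.25,-0.07,-0.8,0,0.05,-0.02,0.35],[0,0,-0.8,0,0,0,0.35],[0,0,-0.6,0,0,0,0.35],[0,0,-0.3,0,0,0,0.35]],
  ],
)

```text
time: 29.05
tcp_pos: [436.7, -54.4, 50.9]
ee_rot: [0.001, 1.0, -0.0, 0.003]
wrist_force: [-0.5, -0.8, -0.6]
grip_width: 55.6
```

Request:
drive_tool(
  increments=[
    [[0,0,0,0,0,0,0.35]],
  ],
)

```text
time: 29.13
tcp_pos: [436.1, -54.5, 49.7]
ee_rot: [0.0, 1.0, -0.0, 0.001]
wrist_force: [-0.2, 0.1, -0.0]
grip_width: 55.5
```

```bash
python3 v.py m 310,180
```

```text
[436.1 -54.5  49.7] [ 0.     1.    -0.     0.001] 55.535979014648
```

View pics/scene_k.png

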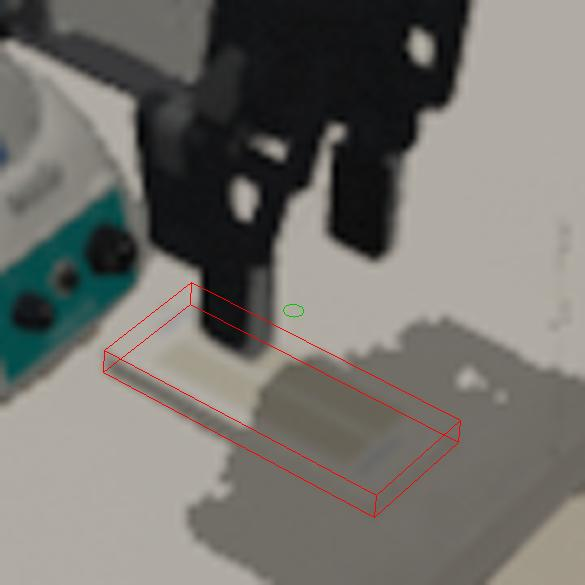

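Request:
drive_tool(
  increments=[
    [[0,0.07,-0.5,0,0,0,0.35],[0,0,-0.5,0,0,0,0.35],[0,0,-0.3,0,0,0,0.35]],
  ],
)

```text
time: 29.43
tcp_pos: [438.5, -53.8, 26.0]
ee_rot: [0.001, 1.0, -0.001, 0.005]
wrist_force: [1.0, 0.1, -0.7]
grip_width: 55.6
```

Request:
drive_tool(
  increments=[
    [[0,0,0,0,0,0,0.35]],
  ],
)

```text
time: 29.52
tcp_pos: [437.8, -53.6, 24.5]
ee_rot: [0.001, 1.0, -0.001, 0.004]
wrist_force: [-1.0, -0.0, -0.3]
grip_width: 55.5
```

Request:
drive_tool(
  increments=[
    [[-0.05,0.03,-0.25,0,0.08,0,0.35]],
  ],
)

```text
time: 29.6
tcp_pos: [437.3, -53.1, 20.0]
ee_rot: [0.001, 1.0, -0.001, -0.0]
wrist_force: [0.6, -0.6, 0.4]
grip_width: 55.6
```

Request:
drive_tool(
  increments=[
    [[0,0,-0.15,0,0,0,0.35]],
  ],
)

```text
time: 29.68
tcp_pos: [436.9, -53.0, 16.3]
ee_rot: [0.001, 1.0, -0.001, -0.001]
wrist_force: [-0.8, 0.4, 0.0]
grip_width: 55.4
```

Request:
drive_tool(
  increments=[
    [[0,0,0,0,0,0,0.38]],
  ],
)

```text
time: 29.77
tcp_pos: [436.7, -52.9, 15.6]
ee_rot: [0.001, 1.0, -0.001, -0.002]
wrist_force: [-0.1, -0.0, 0.2]
grip_width: 52.9
```

Request:
drive_tool(
  increments=[
    [[0,0,-0.12,0,0,0,0.38]],
  ],
)

```text
time: 29.85
tcp_pos: [437.0, -52.9, 13.5]
ee_rot: [0.001, 1.0, -0.0, -0.001]
wrist_force: [-0.0, -0.5, -0.3]
grip_width: 52.9
```

Request:
drive_tool(
  increments=[
    [[0,0,0,0,0,0,0.42]],
  ],
)

```text
time: 29.93
tcp_pos: [436.7, -52.8, 13.0]
ee_rot: [0.001, 1.0, -0.0, -0.002]
wrist_force: [-1.0, 0.8, 0.3]
grip_width: 49.7
```

```bash
python3 v.py m 310,180
```

```text
[436.7 -52.8  13. ] [ 0.001  1.    -0.    -0.002] 49.707431089370075
```

View pics/scene_k.png

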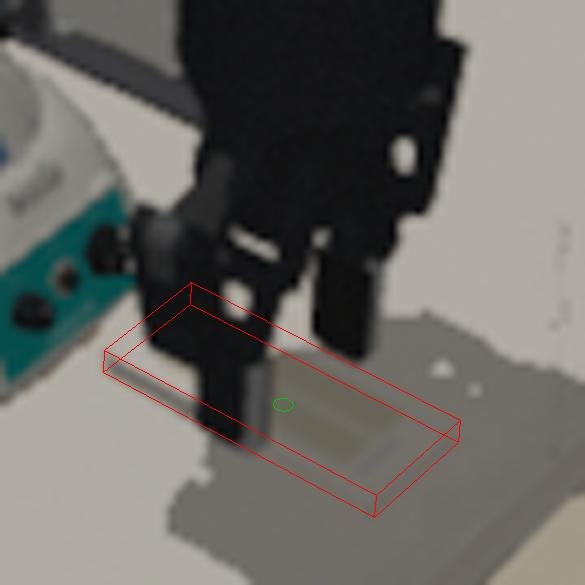

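Request:
drive_tool(
  increments=[
    [[0,0,0,0,0,0,0.45],[0,0,0,0,0,0,0.5],[0,0,0,0,0,0,0.55],[0,0,0,0,0,0,0.6]],
  ],
)

```text
time: 30.32
tcp_pos: [437.7, -53.0, 14.6]
ee_rot: [0.001, 1.0, -0.0, -0.0]
wrist_force: [-0.3, 0.5, 0.2]
grip_width: 41.3
```

Request:
drive_tool(
  increments=[
    [[0,0,0.3,0,0,0,0.65],[0,0,0.5,0,0,0,0.65]],
  ],
)

```text
time: 30.48
tcp_pos: [436.2, -52.8, 29.3]
ee_rot: [0.001, 1.0, -0.0, -0.002]
wrist_force: [-0.3, 0.3, -0.9]
grip_width: 41.1
```

Request:
drive_tool(
  increments=[
    [[0,0,0.3,0,0,0,0.65]],
  ],
)

```text
time: 30.57
tcp_pos: [436.6, -52.8, 36.7]
ee_rot: [0.001, 1.0, -0.0, -0.002]
wrist_force: [0.6, -0.6, 0.4]
grip_width: 41.7
```

```bash
python3 v.py m 310,170
```

```text
[436.6 -52.8  36.7] [ 0.001  1.    -0.    -0.002] 41.695732370635646
```

View pics/scene_k.png

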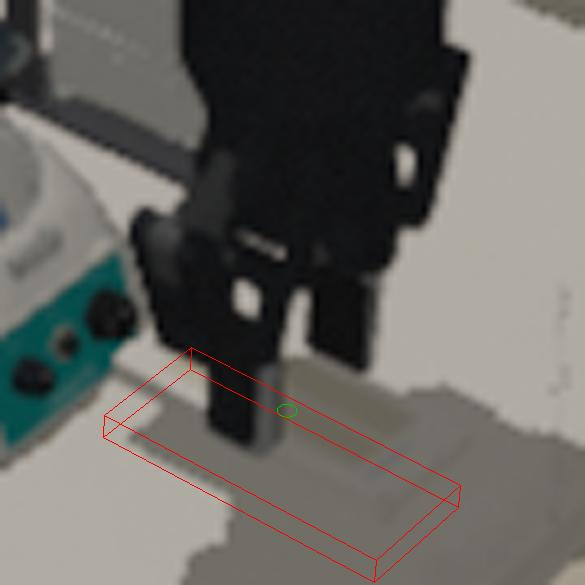

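Request:
drive_tool(
  increments=[
    [[-0.3,0,0.7,0,0,0,0.65],[-0.3,-0.2,1,0,0,0,0.65],[0,-0.6,1,0,0,0,0.65],[0,-0.9,1,0,0,0,0.65],[0,-1,0.8,0,0,0,0.65]],
  ],
)

```text
time: 31.03
tcp_pos: [422.4, -105.0, 129.6]
ee_rot: [-0.0, 1.0, 0.002, -0.003]
wrist_force: [0.7, -0.5, -0.5]
grip_width: 41.1
```

Request:
drive_tool(
  increments=[
    [[0,-1,0,0,0,0,0.65],[0,-1,0,0,0,0,0.65],[0.2,-1,0,0,0,0,0.65],[0.7,-0.3,0,0,0,0,0.65],[1,0,0,0,0,0,0.65]],
  ],
)

```text
time: 31.45
tcp_pos: [461.9, -178.8, 139.9]
ee_rot: [0.004, 1.0, 0.0, 0.003]
wrist_force: [0.2, 0.6, 0.4]
grip_width: 41.3
```

Request:
drive_tool(
  increments=[
    [[1,0,0,0,0,0,0.65],[1,0,0,0,0,0,0.65],[1,0,0,0,0,0,0.65],[0.7,0,0,0,0,0,0.65],[0,0,0,0,0,0,0.65]],
  ],
)

```text
time: 31.87
tcp_pos: [541.6, -180.8, 142.0]
ee_rot: [0.004, 1.0, -0.001, 0.005]
wrist_force: [0.5, 0.8, -0.2]
grip_width: 41.3
```

Request:
drive_tool(
  increments=[
    [[0.8,-0.03,0,0.07,0.08,0,0.65],[0.8,0,0,0,0,0,0.65],[0.4,0,-0.2,0,0,0,0.65],[0,0,-0.4,0,0,0,0.65]],
  ],
)

```text
time: 32.2
tcp_pos: [582.3, -181.7, 132.0]
ee_rot: [0.001, 1.0, -0.001, 0.001]
wrist_force: [0.9, -0.1, -0.3]
grip_width: 41.1
```

Request:
drive_tool(
  increments=[
    [[0,0,0,0,0,0,0.65]],
  ],
)

```text
time: 32.28
tcp_pos: [581.2, -181.4, 129.6]
ee_rot: [0.0, 1.0, -0.001, -0.001]
wrist_force: [-1.1, 0.2, -0.7]
grip_width: 40.9
```

```bash
cat > w3.py <<'E'
from ov import *
s=read_state();t=s["tcp_pos"];q=s["ee_rot"];print(t.round(1),q.round(3))
D={"b":('b',584.5,-181.8,4,0,85,35,64),"m":('b',t[0]+.7,t[1],t[2]-14,2*q[2],104,44,9)}
ov("k",D,{"scene":((295,80),(95,125),4.7)})
E
python3 w3.py
```

```text
[ 581.2 -181.4  129.6] [ 0.     1.    -0.001 -0.001]
```

View pics/scene_k.png

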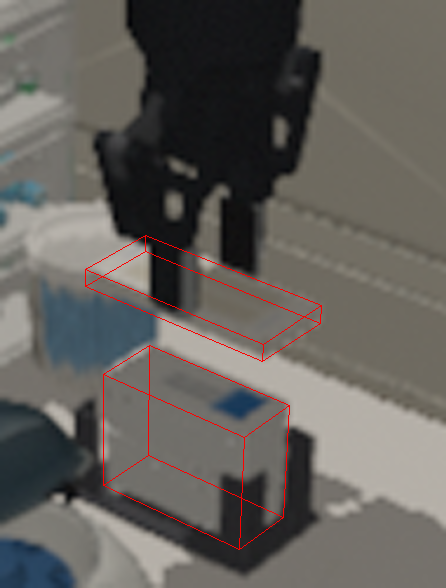

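Boxes and mailer are as modelled, and the mailer is level. Lowering now; the expected touch is at TCP z of about 82.

Request:
drive_tool(
  increments=[
    [[0.15,0,-0.5,0,0,0,0.65],[0,0,-0.6,0,0,0,0.65],[0,0,-0.3,0,0,0,0.65]],
  ],
)

```text
time: 32.58
tcp_pos: [583.5, -182.0, 102.7]
ee_rot: [0.001, 1.0, -0.001, 0.001]
wrist_force: [-0.9, -0.5, -0.4]
grip_width: 40.9
```

Request:
drive_tool(
  increments=[
    [[0,0,-0.1,0,0,0,0.65]],
  ],
)

```text
time: 32.67
tcp_pos: [582.5, -181.7, 98.6]
ee_rot: [0.001, 1.0, -0.001, 0.0]
wrist_force: [0.6, -0.2, 0.4]
grip_width: 41.2
```

Request:
drive_tool(
  increments=[
    [[0,0,-0.15,0,0,0,0.65]],
  ],
)

```text
time: 32.75
tcp_pos: [582.0, -181.7, 94.9]
ee_rot: [0.001, 1.0, -0.001, -0.0]
wrist_force: [0.5, -0.4, -0.2]
grip_width: 41.1
```

Request:
drive_tool(
  increments=[
    [[0.1,0,-0.15,0,0,0,0.65]],
  ],
)

```text
time: 32.83
tcp_pos: [583.5, -181.7, 91.3]
ee_rot: [0.0, 1.0, -0.002, -0.001]
wrist_force: [0.1, 0.3, -0.1]
grip_width: 41.4
```

Request:
drive_tool(
  increments=[
    [[0,0,-0.15,0,0,0,0.65]],
  ],
)

```text
time: 32.92
tcp_pos: [583.7, -181.7, 88.0]
ee_rot: [0.0, 1.0, -0.002, -0.001]
wrist_force: [0.9, 0.0, 0.4]
grip_width: 41.2
```

Request:
drive_tool(
  increments=[
    [[0,0,-0.08,0,0,0,0.65]],
  ],
)

```text
time: 33.0
tcp_pos: [583.6, -181.7, 85.9]
ee_rot: [0.0, 1.0, -0.002, -0.001]
wrist_force: [-0.8, 0.0, -0.3]
grip_width: 41.3
```

Request:
drive_tool(
  increments=[
    [[0,0,-0.04,0,0,0,0.65]],
  ],
)

```text
time: 33.08
tcp_pos: [583.6, -181.6, 84.8]
ee_rot: [0.0, 1.0, -0.002, -0.001]
wrist_force: [-0.6, 0.3, 0.1]
grip_width: 41.5
```

Request:
drive_tool(
  increments=[
    [[0,0,-0.05,0,0,0,0.65]],
  ],
)

```text
time: 33.17
tcp_pos: [583.8, -181.7, 83.9]
ee_rot: [0.0, 1.0, -0.002, -0.001]
wrist_force: [-0.1, 0.5, -0.5]
grip_width: 41.3
```

Request:
drive_tool(
  increments=[
    [[0,0,-0.04,0,0,0,0.65]],
  ],
)

```text
time: 33.25
tcp_pos: [583.9, -181.7, 83.2]
ee_rot: [0.0, 1.0, -0.001, -0.001]
wrist_force: [0.4, 0.2, -0.8]
grip_width: 41.3
```

Request:
drive_tool(
  increments=[
    [[0,0,-0.05,0,0,0,0.65]],
  ],
)

```text
time: 33.33
tcp_pos: [584.0, -181.8, 82.7]
ee_rot: [0.001, 1.0, -0.001, -0.0]
wrist_force: [-2.9, 1.7, 5.5]
grip_width: 41.4
```

Request:
drive_tool(
  increments=[
    [[0,0,-0.04,0,0,0,0.65]],
  ],
)

```text
time: 33.42
tcp_pos: [584.1, -181.8, 82.6]
ee_rot: [0.001, 1.0, -0.001, -0.0]
wrist_force: [-3.5, 0.4, 5.3]
grip_width: 41.2
```

Light contact at 82.6 (5 N). Release, rise, clear away.

Request:
drive_tool(
  increments=[
    [[0,0,0,0,0,0,0.5],[0,0,0,0,0,0,0.4],[0,0,0,0,0,0,0.3],[0,0,0,0,0,0,0.25],[0,0,0,0,0,0,0.2]],
  ],
)

```text
time: 33.83
tcp_pos: [584.5, -181.9, 82.9]
ee_rot: [0.001, 1.0, -0.001, 0.001]
wrist_force: [0.2, -0.1, 0.4]
grip_width: 68.1
```

Request:
drive_tool(
  increments=[
    [[0,0,0.3,0,0,0,0.2],[0,0,0.8,0,0,0,0.2],[0,0,1,0,0,0,0.2],[0,0,1,0,0,0,0.2],[-0.5,0,1,0,0,0,0.2]],
  ],
)

```text
time: 34.25
tcp_pos: [571.8, -180.6, 161.2]
ee_rot: [-0.001, 1.0, -0.001, -0.005]
wrist_force: [0.6, -0.1, 0.1]
grip_width: 68.4
```

Request:
drive_tool(
  increments=[
    [[-1,0,0.2,0,0,0,0.2],[-1,0,0,0,0,0,0.2],[-1,-0.5,0,0,0,0,0.2],[-1,-1,0,0,0,0,0.2],[-1,-1,0,0,0,0,0.2]],
  ],
)

```text
time: 34.67
tcp_pos: [472.9, -229.0, 175.7]
ee_rot: [0.001, 1.0, 0.002, 0.002]
wrist_force: [0.6, -0.4, 0.7]
grip_width: 68.1
```

Request:
drive_tool(
  increments=[
    [[-1,-1,0,0,0,0,0.2],[-1,-1,0,0,0,0,0.2],[-0.5,-1,0,0,0,0,0.2],[-0.3,-1,0,0,0,0,0.2],[0,-0.5,0,0,0,0,0.2]],
  ],
)

```text
time: 35.08
tcp_pos: [410.9, -323.7, 180.3]
ee_rot: [0.003, 1.0, 0.002, 0.004]
wrist_force: [-1.2, 1.0, 0.3]
grip_width: 68.4
```

Run:
```python
from ov import *
D={"b":('b',584.5,-181.8,4,0,85,35,64),"m":('b',584.8,-181.8,68,0,104,44,9),"v":('c',600.7,118,8,80,11.2),"j":('c',543,117,17,65,18)}
ov("f",{k:D[k] for k in D},{"scene":((225,100),(165,180),3.3),"top":((195,125),(210,130),3.7)})
ov("g",{},{"scene":((225,100),(165,180),3.3),"top":((195,125),(210,130),3.7)})
print(read_state()["tcp_pos"],read_state()["time"])
```

```text
[ 412.69667932 -321.23301559  179.48921193] 35.2833
```

View pics/scene_f.png

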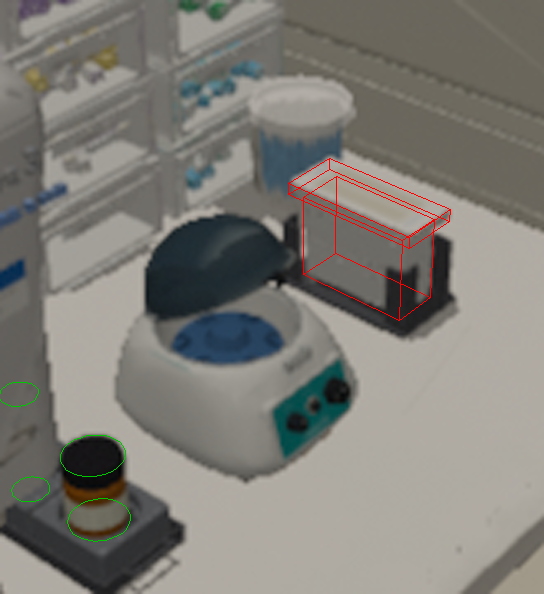

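View pics/top_f.png

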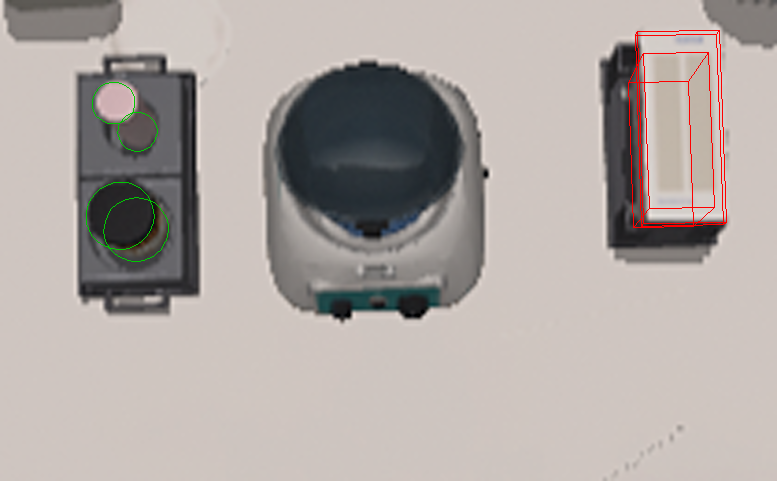

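View pics/top_g.png

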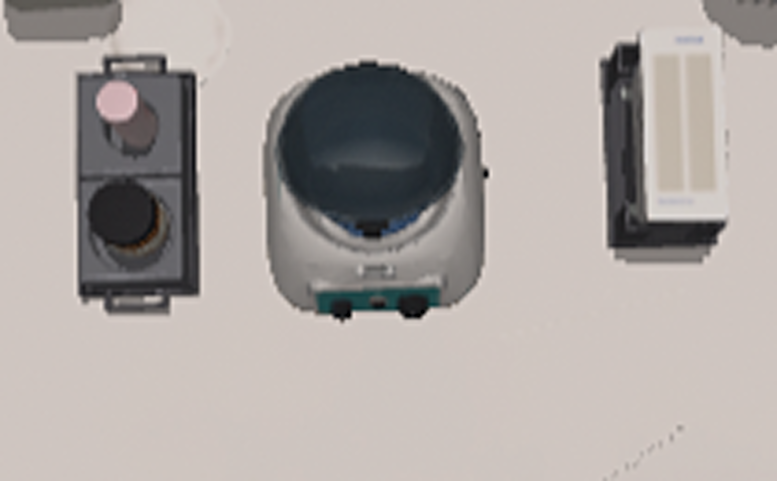

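The overlays match in both cameras. The vial and jar stand in their wells, and the boxes and mailer are stacked between the posts. The arm is clear, so I am handing in.

```bash
python3 -c "
from cell import *
print(close_job())"
```

```text
the job is handed in; nothing more can be done
None
```

All five things are in their holders and the job was handed in at about 35 s of the 120 s. No verdict was reported.

- **What I did:** The jar went into the wide well and the vial into the narrow well. Then the two slide boxes went between the stacker posts and the mailer on top. Each was lowered until the wrist force showed light contact (about 5–17 N) before I opened the fingers.
- **Last checks:** In the final picture from the top camera, the drawn outlines for the stack, mailer, jar and vial lay over the real things to within about 2–3 mm. All are upright or flat, and the arm is clear.
- **Less certain:**
  - The jar sits about 2–3 mm off the centre of its well, and the limit is 10 mm.
  - The analyser hides the vial from the scene camera, so its placing rests on the top camera and on the contact height.
  - The scene camera differed from the top camera by about 1–2 px on the upright things, which is within the stated calibration error.

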